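# Lay out laptop parts for reassembly

### The job

Lay the laptop parts out for reassembly around the blue main board and the black battery: set the copper cooler gently and squarely on top of the bare chip at the centre of the board, the drive midway between the board and the battery with its long side pointing away from the robot (square with the board), and the fan on the mat directly behind the drive (on the side away from the robot), in line and square with it, leaving a 20 mm gap between them. Stand the orange-lidded screw pot on top of the fan, at its centre, and the blue-lidded pot on the centre of the battery. Leave the grey-lidded pot where it is.

Things in the scene. Friction and masses are not known exactly. Their poses are not given: they have to be found in the camera images.
- cooler: finned copper heat sink, a block 40 x 40 mm, 18 mm high, loose, about 90 g; origin at the centre of its underside, x and y square with its sides
- drive: storage drive stick with a pale silver ribbed heat sink and a gold edge at one end, 74 (along its x) x 24 (its y) mm, 11 mm high, loose, about 40 g; either end may point away from the robot; origin at the centre of its underside
- fan: flat black blower fan with a round bladed inlet on top and a copper strip along one side, 52 x 52 mm, 12 mm high, solid flat top, loose, about 70 g; any side may face the drive; origin at the centre of its underside, x and y square with its sides
- pot_orange: small round upright screw pot, clear with screws inside; lid orange, 34 mm diameter, 26 mm high, loose, about 40 g; origin at the centre of its underside
- pot_blue: small round upright screw pot, clear with screws inside; lid blue, 34 mm diameter, 26 mm high, loose, about 40 g; origin at the centre of its underside
- pot_grey: small round upright screw pot, clear with screws inside; lid grey, 34 mm diameter, 26 mm high, loose, about 40 g; origin at the centre of its underside; to be left alone, it stands among the parts
- board: blue main board, fixed, 90 (its x) x 110 (its y) mm, top 6 mm above the mat, a bare silver chip 32 x 32 mm at its centre with its top 8.5 mm above the mat (nothing on it is higher); x points away from the robot within 0.1 rad; origin at the centre of its underside. The battery lies along its +y or -y, parallel, centres about 310 mm apart
- battery: black battery pack with a white label and a yellow strip, fixed to the bench, 70 (its x) x 110 (its y) mm, flat top 10 mm above the mat; axes parallel to the board's; origin at the centre of its underside
Things that resemble listed ones, but are neither listed nor needed, are in the scene too. What is meant by the fan is not purple, and is the larger of those in its own colour. What is shaped like the pot_blue but green is not meant.

How it is judged:
By the outcome, as a careful person would: the job done as asked, in the order asked, and still so for the second after the job is handed in, with the robot touching nothing.
It also fails if it takes over 120 s, if anything falls off the work surface, if the arm or the gripper's body presses on something with over 40 N, if the wrist force passes 120 N, or if a joint passes its speed limit or range.

### The arm

A 7-joint arm with a two-finger parallel gripper is mounted at the origin on the work surface. World frame = base frame: x ahead of the robot, y to its left, z up, the work surface at z = 0. Lengths are in m, angles in rad, forces in N, time in s.
With the tool pointing down it reaches from about 0.35 to 0.9 m from the base axis. Payload 19.9 kg.
Tool frame: the origin (TCP) lies between the finger pads; the fingertips stand 17 mm ahead of it and the grasp point (between the pads) lies 2 mm behind it; z points along the fingers, y is the direction in which the jaws open and shut (so a half turn about z gives the same grasp; the last joint's range is limited). The gripper opens to 94 mm and grips with 3 to 60 N. Pads are 16 mm wide; open, the fingers measure 119 mm over their backs; the gripper's body (75 mm by 177 mm) begins 78 mm behind the grasp point.
Start: joints at [1.306, 0.417, -0.01, 1.614, 0.005, 1.111, -0.053], TCP at [0.138, -0.61, 0.193] pointing down, gripper open.
Joint ranges: [-2.81, 2.81], [-0.39, 2.02], [-1.27, 1.25], [0.06, 2.57], [-1.19, 4.33], [0.19, 2], [-2.82, 2.82]. Speed limits (rad/s): [1.89, 1.89, 2.39, 2.39, 3.01, 3.01, 3.01].

### API

Orientations are given as [roll, pitch, yaw] about the fixed x, y, z axes, in that order (R = Rz(yaw) Ry(pitch) Rx(roll)).
In Python, from bench import env gives the robot as it stands. The module is installed in compiled form; this text tells all that it offers.
- The arm moves only by the tool step_arm, never from a script. Its argument "deltas" is text: rows parted by semicolons, each of 7 numbers parted by spaces: the opening, from -1 (shut) to 1 (fully open), then the shift along the tool's x, y, z in cm, then the turn, a rotation vector about the tool's x, y, z in rad. A call has 1 to 8 rows; each row shifts and turns the commanded pose from where the row before left it, along the tool's axes as they then stand; what a row does not reach is not made up. A row lasts 1/12 s, in which the tool goes at most 41.7 mm and 7.16 degrees, less where a joint would pass 70% of its speed; a pose out of reach is approached as far as the arm can. A call with a gripper value outside its range is refused whole. The fingers move at their own pace and stop on an object; the grip force is fixed at half the most. Time passes only in rows, so rows that do not move let the fingers close. It gives the time, the measured TCP pose, the force and the opening at its end, in the units of the state.
- env.read_state(): the state, without advancing time (a new reading comes with each control period).
- env.camera(name): name is "scene" or "top" or "wrist"; returns (picture, depth): 480x640x3 uint8, blue, green, red; 480x640 float32, m along the optical axis (not along the pixel's ray), 0 where there is no reading.
- env.get_calibration(name): a dict with "camera_matrix" (3x3 intrinsics, pixels), "k1" (the pictures are not rectified: a ray, as slopes to the right and down, at radius r is drawn at 1 + k1 r^2 times it, then the intrinsics apply), "R" (3x3) and "t" (3): a world point X has camera coordinates R X + t; the wrist camera has in their place "hand_eye" (4x4, takes a point from camera to tool coordinates, whose origin is the TCP and whose axes are the flange's). Camera axes: x right, y down, z forward; pixel columns grow to the right and rows downward; lengths in m; the calibration is good to about 2 mm. A picture is of the moment at which its call begins: read the wrist's pose just before it. get_calibration takes no time and is no camera call.
- env.hand_in(): hands the job in, once; it reports no verdict.
Trained networks look in the newest picture that a camera, given by its name, has taken for a name from the list of things; names that differ only in an ending like _2 or _b are one class to them, and where a whole thing is asked for, a point or a joint stands for the part that bears it (a point fixed in the world has none). Each returns a list of dicts, best first, with "confidence" (0 to 1); they miss things now and then, are a little off and sometimes report something else, mostly with a low value. They report only what shows in the picture. A call takes as long as a camera call. They do not tell look-alikes from the thing itself.
- env.spot_in(camera, label): "point" ([column, row] as shares, 0 to 1, of the picture: columns of its width, rows of its height, amid what is visible of it).
The state is a dict: "t": time; "qpos": joint angles; "qd": joint speeds; "joint_efforts": joint torques, N m; "position": TCP position; "eef_rot": TCP orientation; "ft_force": force on the tool from outside, world axes, zero at the start; "ft_torque": the same for the moment, N m; "width": finger opening in m.
Only numpy, scipy, OpenCV 4.12 (cv2) and the standard library are available. Lean on these libraries where they do the work, as an engineer would, in place of code of your own. Each camera call takes 0.05 s, during which the arm holds its last target.

## Working session

There is one attempt and no reset: what is moved stays moved. The work goes in short steps, Python scripts to look and compute and a tool call to move; the robot and the scene stay as the last step left them, time stands still between calls to the robot, and variables do not carry over. Pictures are saved under pics/ and viewed, and the job is handed in when it is done.

Besides the shell and the picture viewer there is one more tool, called after "Call:" as name(argument=value, ...) on one line, values as JSON. step_arm: Moves the arm, as the interface text tells. Its arguments: {"type":"object","properties":{"deltas":{"type":"string"}},"required":["deltas"]}

```bash
mkdir -p pics; python3 - <<'E'
from bench import env
import cv2,numpy as np
s=env.read_state()
print({k:np.round(v,3).tolist() for k,v in s.items()})
for c in("scene","top","wrist"):
    p,d=env.camera(c); cv2.imwrite(f"pics/{c}0.png",p); np.save(f"{c}0.npy",d)
    print(c,{k:np.round(v,4).tolist() for k,v in env.get_calibration(c).items()})
E
```

```text
{'t': 0.0, 'qpos': [1.307, 0.418, -0.01, 1.614, 0.005, 1.111, -0.053], 'qd': [0.0, -0.0, -0.001, -0.0, 0.001, -0.0, -0.002], 'joint_efforts': [0.001, -85.125, 0.639, -42.598, -0.049, 0.019, 0.0], 'position': [0.138, -0.609, 0.192], 'eef_rot': [-3.14, 0.0, 0.223], 'ft_force': [0.051, -0.652, 1.134], 'ft_torque': [-0.036, 0.002, -0.018], 'width': 0.094}
scene {'camera_matrix': [[526.833, 0.0, 335.4779], [0.0, 526.833, 236.5513], [0.0, 0.0, 1.0]], 'k1': -0.1138, 'R': [[-0.5656, 0.8247, 0.0019], [0.6583, 0.4529, -0.6013], [-0.4967, -0.3389, -0.799]], 't': [0.29, -0.29, 1.1581]}
top {'camera_matrix': [[462.8345, 0.0, 320.6857], [0.0, 462.8345, 245.5877], [0.0, 0.0, 1.0]], 'k1': -0.0985, 'R': [[-0.0136, -0.9998, 0.0119], [-0.9899, 0.0118, -0.1412], [0.1411, -0.0138, -0.9899]], 't': [-0.0013, 0.456, 0.7455]}
wrist {'camera_matrix': [[374.2513, 0.0, 320.7103], [0.0, 374.2513, 240.9835], [0.0, 0.0, 1.0]], 'k1': -0.0077, 'hand_eye': [[0.0009, -0.9661, -0.2582, 0.0758], [1.0, 0.001, -0.0001, -0.0], [0.0004, -0.2582, 0.9661, -0.1917], [0.0, 0.0, 0.0, 1.0]]}
```

View pics/top0.png

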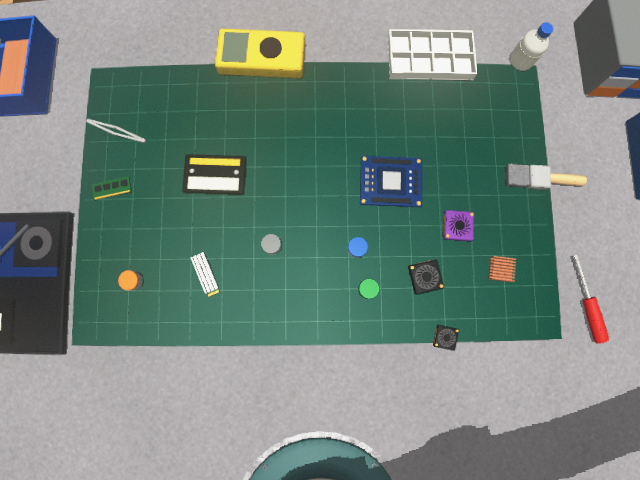

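View pics/scene0.png

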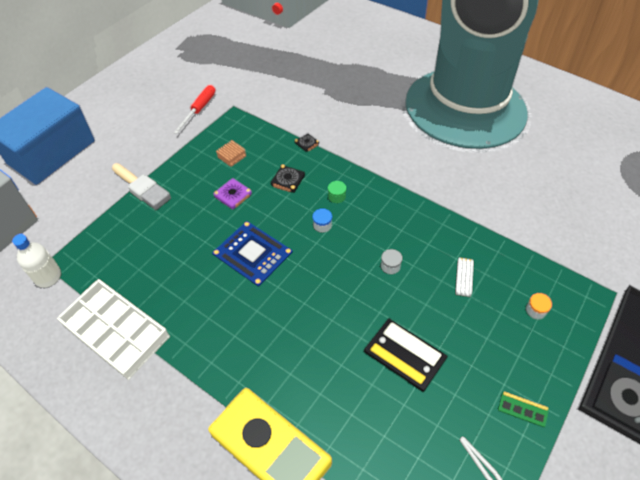

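View pics/wrist0.png

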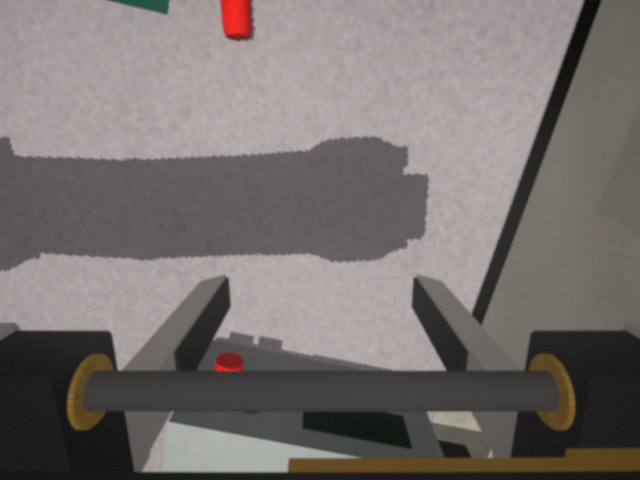

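The top view shows three fans: black large at (427,277), black small at (446,337) and purple at (459,226). The one meant is the large black one. Orange pot is at (128,281), blue (358,247), green decoy (369,289), grey (271,244), cooler (503,268), drive (205,274), board (391,181) and battery (214,174). I'll measure them now and confirm the fan in a crop.

```bash
cat > h.py <<'E'
import numpy as np, cv2
from bench import env
from scipy.spatial.transform import Rotation as Ro
def pose(s=None):
    s=s or env.read_state()
    T=np.eye(4);T[:3,:3]=Ro.from_euler('xyz',s['eef_rot']).as_matrix();T[:3,3]=s['position'];return T
def cam(name,T=None):
    c=env.get_calibration(name);K=np.array(c['camera_matrix']);k1=c['k1']
    if name=='wrist':
        W=T@np.array(c['hand_eye']);R=W[:3,:3].T;t=-R@W[:3,3]
    else: R=np.array(c['R']);t=np.array(c['t'])
    return K,k1,R,t
def p2w(px,z,cm):
    K,k1,R,t=cm
    px=np.asarray(px,float).reshape(-1,1,2)
    n=cv2.undistortPoints(px,K,np.array([k1,0,0,0.]))[:,0]
    d=np.c_[n,np.ones(len(n))]@R; o=-R.T@t
    return o+d*((z-o[2])/d[:,2])[:,None]
def w2p(X,cm):
    K,k1,R,t=cm
    return cv2.projectPoints(np.asarray(X,float).reshape(-1,1,3),cv2.Rodrigues(R)[0],t,K,np.array([k1,0,0,0.]))[0][:,0]
def depthpts(d,cm,mask):
    K,k1,R,t=cm
    v,u=np.nonzero(mask&(d>0))
    n=cv2.undistortPoints(np.c_[u,v].astype(float).reshape(-1,1,2),K,np.array([k1,0,0,0.]))[:,0]
    z=d[v,u]; P=np.c_[n*z[:,None],z]
    return (P-t)@R
E
python3 - <<'E'
from h import *
p=cv2.imread('pics/top0.png');d=np.load('top0.npy');cm=cam('top')
hsv=cv2.cvtColor(p,cv2.COLOR_BGR2HSV)
P=p2w([[320,300],[150,230],[500,230]],0,cm);print(P)
b=lambda v:v
its={'cooler':(503,268,.018),'drive':(205,274,.011),'fan':(427,277,.012),'orange':(128,281,.026),'blue':(358,247,.026),'grey':(271,244,.026),'board':(391,181,.006),'chip':(391,181,.0085),'battery':(214,174,.01)}
for k,(u,v,z) in its.items():
    w=p2w([[u,v]],z,cm)[0]; m=np.zeros(d.shape,bool);m[v-2:v+3,u-2:u+3]=1
    print(k,np.round(w,3),'depth z',np.round(depthpts(d,cm,m)[:,2].mean(),4))
crop=p[140:360,330:550];cv2.imwrite('pics/crop1.png',cv2.resize(crop,None,fx=2.7,fy=2.7,interpolation=cv2.INTER_CUBIC))
E
```

```text
[[ 0.36583966 -0.00508015  0.        ]
 [ 0.49219727  0.29529986  0.        ]
 [ 0.48504391 -0.32996828  0.        ]]
cooler [ 0.415 -0.323  0.018] depth z 0.0134
drive [0.412 0.192 0.011] depth z 0.0099
fan [ 0.402 -0.19   0.012] depth z 0.0139
orange [0.4   0.321 0.026] depth z 0.0274
blue [ 0.454 -0.07   0.026] depth z 0.0275
grey [0.461 0.077 0.026] depth z 0.0273
board [ 0.575 -0.135  0.006] depth z 0.0102
chip [ 0.574 -0.134  0.008] depth z 0.0102
battery [0.59 0.18 0.01] depth z 0.0111
```

View pics/crop1.png

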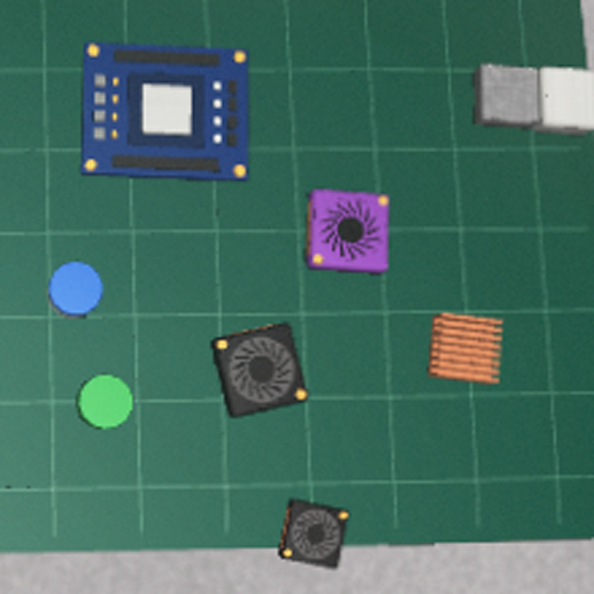

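The crop confirms the large black fan at (427,277). The purple and small black ones are the decoys. Next I'll get poses from the contours.

```bash
cat > seg.py <<'E'
from h import *
def rectpose(mask,z,cm,seed):
    n,l,st,ce=cv2.connectedComponentsWithStats(mask.astype(np.uint8))
    i=l[seed[1],seed[0]]
    if i==0: i=1+np.argmin(np.linalg.norm(ce[1:]-np.array(seed),axis=1)+1e3*(st[1:,4]<60))
    c=max(cv2.findContours((l==i).astype(np.uint8),cv2.RETR_EXTERNAL,cv2.CHAIN_APPROX_NONE)[0],key=cv2.contourArea)
    w=p2w(c[:,0].astype(float),z,cm)[:,:2]
    (x,y),(a,b),th=cv2.minAreaRect((w*1000).astype(np.float32))
    return x,y,a,b,th
E
python3 - <<'E'
from seg import *
p=cv2.imread('pics/top0.png');cm=cam('top');hsv=cv2.cvtColor(p,cv2.COLOR_BGR2HSV)
H,S,V=cv2.split(hsv)
mat=(H>65)&(H<95)&(S>90)   # green mat
nm=~mat
its={'cooler':(503,268,.009),'drive':(205,274,.006),'fan':(427,277,.008),'board':(391,181,.005),'battery':(214,174,.007),'orange':(128,281,.026),'blue':(358,247,.026),'grey':(271,244,.026),'chip':(391,181,.0085)}
for k,(u,v,z) in its.items():
    m=nm
    if k=='chip': m=(S<60)&(V>130)
    if k=='orange': m=(H<20)&(S>150)&(V>120)
    if k=='blue': m=(H>100)&(H<125)&(S>120)&(V>120)
    if k=='grey': m=(S<60)&(V>80)
    print(k,np.round(rectpose(m,z,cm,(u,v)),1))
print(np.bincount(H[200:340,90:550].ravel()).argsort()[-5:])
E
```

```text
cooler [ 415.1 -325.3   48.9   44.7   82. ]
drive [412.6 193.1  77.1  28.2  23.3]
fan [ 403.7 -188.3   52.7   52.9   12.2]
board [ 575.7 -134.2  109.9   91.6   86.9]
battery [590.8 180.5 113.1  73.9  87.5]
orange [402.7 321.8  33.6  32.3  89.7]
blue [454.6 -69.7  32.3  32.6  88.7]
grey [460.7  77.   34.   34.3  89.3]
chip [ 575.7 -134.2   32.2   33.7   87.6]
[77 81 78 79 80]
```

```bash
cat > plan.py <<'E'
import sys
from h import *
# usage: plan.py x y z(mm) yawdeg : prints turn about tool z (first) then shifts in tool axes (cm) after the turn
x,y,z,yw=map(float,sys.argv[1:5])
s=env.read_state();T=pose(s)
cur=s['eef_rot'][2]; tgt=np.radians(yw)
turn=-((tgt-cur+np.pi/2)%np.pi-np.pi/2)
R=Ro.from_euler('xyz',[np.pi,0,cur-turn]).as_matrix()
d=R.T@(np.array([x,y,z])/1000-T[:3,3])*100
# tilt correction
Rt=T[:3,:3].T@Ro.from_euler('xyz',[np.pi,0,cur]).as_matrix()
print('t %.2f pos %s rot %s F %s w %.4f'%(s['t'],np.round(s['position'],4),np.round(s['eef_rot'],3),np.round(s['ft_force'],1),s['width']))
print('turn z %.3f  shift cm %s  tiltfix %s'%(turn,np.round(d,2),np.round(Ro.from_matrix(Rt).as_rotvec(),3)))
E
python3 plan.py 415 -325 120 -8
```

```text
t 0.15 pos [ 0.1381 -0.6093  0.1922] rot [-3.141  0.     0.223] F [ 0.3  0.3 -0.4] w 0.0943
turn z 0.362  shift cm [ 23.47 -32.01   7.22]  tiltfix [-0.001  0.    -0.   ]
```

Call:
step_arm(deltas="1 0 0 2.4 0 0 0.1207; 1 0 0 2.4 0 0 0.1207; 1 0 0 2.4 0 0 0.1206; 1 2.3 -3.2 0 0 0 0; 1 2.3 -3.2 0 0 0 0; 1 2.3 -3.2 0 0 0 0; 1 2.3 -3.2 0 0 0 0; 1 2.3 -3.2 0 0 0 0")

```text
t: 0.82
position: [0.2751, -0.4654, 0.1205]
eef_rot: [-3.141, 0.0, -0.139]
ft_force: [0.4, -1.1, 0.9]
width: 0.0939
```

Call:
step_arm(deltas="1 2.4 -3.2 0 0 0 0; 1 2.4 -3.2 0 0 0 0; 1 2.4 -3.2 0 0 0 0; 1 2.4 -3.2 0 0 0 0; 1 2.4 -3.2 0 0 0 0; 1 0 0 0 0 0 0; 1 0 0 0 0 0 0")

```text
t: 1.4
position: [0.4166, -0.3234, 0.1205]
eef_rot: [-3.141, 0.0, -0.135]
ft_force: [-0.4, -1.0, -0.3]
width: 0.0941
```

```bash
cat > look.py <<'E'
import sys
from h import *
n=sys.argv[1];s=env.read_state();T=pose(s);p,d=env.camera('wrist')
cv2.imwrite(f'pics/{n}.png',p);np.savez(f'{n}.npz',d=d,T=T)
print(np.round(s['position'],4),np.round(s['eef_rot'],3),s['width'])
E
python3 look.py w1; python3 plan.py 415 -325 120 -8
```

```text
[ 0.4166 -0.3234  0.1205] [-3.141  0.    -0.135] 0.09406521778670092
t 1.45 pos [ 0.4153 -0.3249  0.1205] rot [-3.141  0.    -0.138] F [ 0.5 -0.3 -0.4] w 0.0940
turn z 0.002  shift cm [-0.03  0.02  0.05]  tiltfix [-0.  0. -0.]
```

View pics/w1.png

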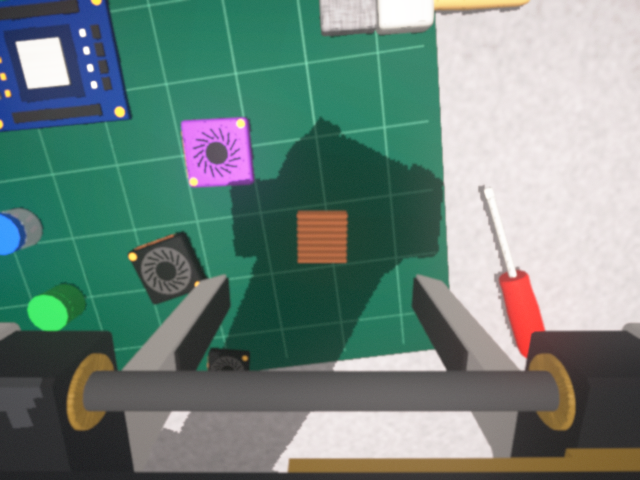

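The wrist view shows the cooler at (322,237), centred and nearly square to the tool, with free space around it.

```bash
python3 look.py w2; python3 - <<'E'
from seg import *
p=cv2.imread('pics/w2.png');f=np.load('w2.npz');cm=cam('wrist',f['T']);H,S,V=cv2.split(cv2.cvtColor(p,cv2.COLOR_BGR2HSV))
m=((H<18)|(H>172))&(S>90)&(V>60)
for z in(.009,.018): print(np.round(rectpose(m,z,cm,(322,237)),1))
mm=np.zeros(m.shape,bool);mm[230:245,310:335]=1;print(depthpts(f['d'],cm,mm)[:,2].mean())
E
```

```text
[ 0.4153 -0.3249  0.1205] [-3.141  0.    -0.138] 0.09398166499116659
[ 414.9 -323.4   42.1   44.8   82.2]
[ 417.1 -323.7   40.8   43.5   82.2]
0.013541708639257669
```

Call:
step_arm(deltas="1 0.03 -0.13 3 0 0 0; 1 0 0 3 0 0 0; 1 0 0 3 0 0 0; 1 0 0 1 0 0 0; 0.2 0 0 0 0 0 0; -1 0 0 0 0 0 0; -1 0 0 0 0 0 0; -1 0 0 0 0 0 0")

```text
t: 2.17
position: [0.4164, -0.3248, 0.0222]
eef_rot: [3.14, -0.002, -0.14]
ft_force: [-0.1, 0.5, 1.1]
width: 0.0706
```

Call:
step_arm(deltas="-1 0 0 0 0 0 0; -1 0 0 0 0 0 0; -1 0 0 0 0 0 0; -1 0 0 0 0 0 0")

```text
t: 2.5
position: [0.4158, -0.324, 0.0209]
eef_rot: [3.141, -0.0, -0.139]
ft_force: [-0.2, 0.1, -0.0]
width: 0.0439
```

Call:
step_arm(deltas="-1 0 0 0 0 0 0; -1 0 0 0 0 0 0; -1 0 0 0 0 0 0; -1 0 0 0 0 0 0")

```text
t: 2.83
position: [0.4157, -0.324, 0.0206]
eef_rot: [-3.142, 0.0, -0.139]
ft_force: [1.2, 0.6, -0.4]
width: 0.0175
```

```bash
python3 look.py w3
```

```text
[ 0.4157 -0.324   0.0206] [-3.142  0.    -0.139] 0.017501880329250864
```

View pics/w3.png

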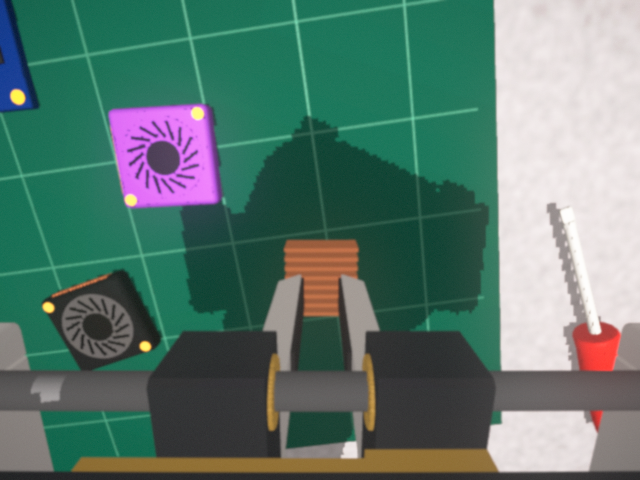

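```bash
python3 - <<'E'
from h import *
f=np.load('w3.npz');cm=cam('wrist',f['T']);d=f['d']
for u,v in[(290,290),(285,282),(280,310),(350,285),(355,290),(290,250),(350,250),(322,250),(322,290),(322,310),(322,330),(322,225),(280,350),(340,300),(310,300)]:
    m=np.zeros(d.shape,bool);m[v-1:v+2,u-1:u+2]=1
    P=depthpts(d,cm,m);print((u,v),np.round(P.mean(0)*1000,1) if len(P) else None)
p=cv2.imread('pics/w3.png')[220:350,240:400];cv2.imwrite('pics/c3.png',cv2.resize(p,None,fx=4.5,fy=4.5,interpolation=cv2.INTER_CUBIC))
s=env.read_state();print(s['width'],s['ft_force'])
E
```

```text
(290, 290) [ 428.  -311.4   54.2]
(285, 282) [ 428.3 -308.2   44. ]
(280, 310) [ 428.3 -309.1   75. ]
(350, 285) [ 424.  -338.8   47.8]
(355, 290) [ 423.8 -340.6   53.9]
(290, 250) [ 436.4 -309.8   17.6]
(350, 250) [ 432.  -342.    17.8]
(322, 250) [ 434.2 -327.    18. ]
(322, 290) [ 408.7 -323.5   11.9]
(322, 310) [ 398.  -322.    15.6]
(322, 330) [ 377.1 -319.1   -0. ]
(322, 225) [ 4.440e+02 -3.284e+02  4.000e-01]
(280, 350) [ 427.5 -312.   104.1]
(340, 300) [ 421.  -333.2   56.5]
(310, 300) [ 404.5 -316.    14.2]
0.012970100529309619 [ 0.59122246 -0.57826618 -0.3672218 ]
```

View pics/c3.png

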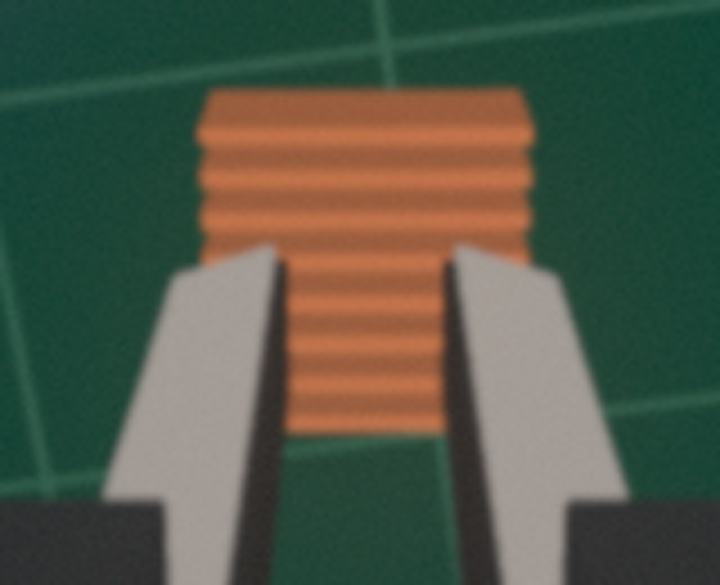

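```bash
python3 - <<'E'
from h import *
he=np.array(env.get_calibration('wrist')['hand_eye'])
for n in('w2','w3'):
    f=np.load(n+'.npz');d=f['d'];T=f['T'];cm=cam('wrist',T)
    m=np.zeros(d.shape,bool);m[255:330,150:450]=1
    v,u=np.nonzero(m&(d>0));P=depthpts(d,cm,m);Q=(P-T[:3,3])@T[:3,:3]*1000
    k=(Q[:,2]<(-14 if n=='w3' else 60))
    o=np.argsort(-Q[k,2])[:4000:200]
    print(n);
    for c in range(180,440,10):
        kk=k&(u==c)
        if kk.any():
            i=np.where(kk)[0][np.argmin(v[kk])];print(c,v[i],np.round(Q[i],1),np.round(d[v[i],u[i]],3))
E
```

```text
w2
180 303 [ 10.4 -59.  -47.8] 0.156
190 292 [ 10.1 -59.  -35.4] 0.168
200 281 [ 10.2 -58.7 -21.9] 0.181
210 278 [ 10.3 -55.  -18. ] 0.185
220 275 [ 10.6 -50.9 -14.5] 0.188
230 305 [ -6.6 -47.4 -12.6] 0.194
420 275 [ 10.5  49.8 -14. ] 0.189
430 278 [ 10.9  53.3 -19.2] 0.183
w3
270 306 [ 10.1 -21.1 -49.9] 0.154
280 280 [ 10.2 -20.1 -20.3] 0.183
290 277 [ 10.1 -15.6 -15.9] 0.187
300 275 [ 10.6 -10.7 -14.5] 0.188
340 278 [  9.1   9.4 -14.8] 0.188
350 277 [ 10.6  14.2 -17.1] 0.186
360 280 [ 10.2  18.9 -20.2] 0.183
370 303 [ 10.3  20.4 -47.2] 0.156
```

The depth image shows the fingertips about 13 mm behind the reported TCP, not 17 mm ahead as the text says. So the fingers closed in the air above the cooler without touching it. I'll reopen and go lower, watching the force.

Call:
step_arm(deltas="0.4 0 0 0 0 0 0; 0.4 0 0 0 0 0 0; 0.4 0 0 0 0 0 0; 0.4 0 0 0 0 0 0; 0.4 0 0 0 0 0 0; 0.4 0 0 0 0 0 0; 0.4 0 0 0 0 0 0; 0.4 0 0 0 0 0 0")

```text
t: 3.55
position: [0.4157, -0.324, 0.0206]
eef_rot: [-3.142, 0.0, -0.139]
ft_force: [-0.8, -0.3, -0.4]
width: 0.063
```

Call:
step_arm(deltas="0.4 0 0 0.7 0 0 0; 0.4 0 0 0.7 0 0 0; 0.4 0 0 0 0 0 0")

```text
t: 3.8
position: [0.415, -0.3234, 0.0051]
eef_rot: [-3.141, 0.002, -0.139]
ft_force: [-0.3, 0.2, -1.0]
width: 0.0656
```

```bash
python3 look.py w4;python3 - <<'E'
from h import *
f=np.load('w4.npz');d=f['d'];T=f['T'];cm=cam('wrist',T)
m=np.zeros(d.shape,bool);m[255:330,150:450]=1
v,u=np.nonzero(m&(d>0));P=depthpts(d,cm,m);Q=(P-T[:3,3])@T[:3,:3]*1000
k=abs(Q[:,0]-10.3)<1.2
for c in range(180,460,10):
    kk=k&(u==c)
    if kk.any():
        i=np.where(kk)[0][np.argmin(v[kk])];print(c,v[i],np.round(Q[i],1),np.round(P[i],4))
E
```

```text
[ 0.415  -0.3234  0.0051] [-3.141e+00  2.000e-03 -1.390e-01] 0.06563949292603874
180 263 [ 10.3 -78.3   5.4] [ 4.360e-01 -2.473e-01 -3.000e-04]
190 261 [ 11.3 -72.9   6. ] [ 0.4362 -0.2528 -0.0009]
200 262 [ 11.4 -66.6   3.8] [ 0.4355 -0.259   0.0012]
210 262 [ 10.9 -61.6   5.3] [ 4.343e-01 -2.639e-01 -3.000e-04]
220 262 [ 10.9 -56.1   5.5] [ 4.335e-01 -2.694e-01 -4.000e-04]
230 262 [ 11.1 -50.4   4.7] [ 4.330e-01 -2.751e-01  3.000e-04]
240 262 [ 11.3 -44.7   4.3] [ 0.4323 -0.2807  0.0008]
250 262 [ 11.3 -39.2   4.2] [ 0.4316 -0.2862  0.0008]
260 261 [ 11.3 -34.    6. ] [ 0.4309 -0.2914 -0.0009]
270 262 [ 10.9 -28.4   5.5] [ 4.297e-01 -2.968e-01 -4.000e-04]
280 262 [ 10.9 -22.8   5.4] [ 4.290e-01 -3.023e-01 -3.000e-04]
290 269 [ 10.2 -16.5  -4.3] [ 0.4274 -0.3085  0.0093]
300 269 [  9.6 -11.4  -2.3] [ 0.426  -0.3135  0.0074]
310 269 [ 9.6 -6.  -2.5] [ 0.4253 -0.3188  0.0076]
320 269 [10.1 -0.7 -3.9] [ 0.4251 -0.3242  0.009 ]
330 269 [10.3  4.6 -4.3] [ 0.4245 -0.3295  0.0093]
340 269 [10.  10.  -3.6] [ 0.4235 -0.3347  0.0086]
350 269 [10.3 15.2 -4.2] [ 0.423  -0.3399  0.0092]
360 273 [ 10.3  19.9 -10.5] [ 0.4224 -0.3446  0.0155]
370 262 [10.9 27.1  5.8] [ 0.422  -0.3517 -0.0008]
380 262 [11.  32.6  5.5] [ 0.4213 -0.3572 -0.0005]
390 262 [11.1 38.   5.2] [ 4.206e-01 -3.626e-01 -2.000e-04]
400 262 [11.1 43.5  5.1] [ 4.199e-01 -3.681e-01 -1.000e-04]
410 262 [11.1 49.1  5.1] [ 4.192e-01 -3.736e-01 -1.000e-04]
420 262 [11.3 54.4  4.4] [ 0.4186 -0.3789  0.0006]
430 262 [11.3 60.   4.5] [ 0.4178 -0.3844  0.0005]
440 262 [11.4 65.4  4.2] [ 0.4172 -0.3898  0.0007]
```

View pics/w4.png

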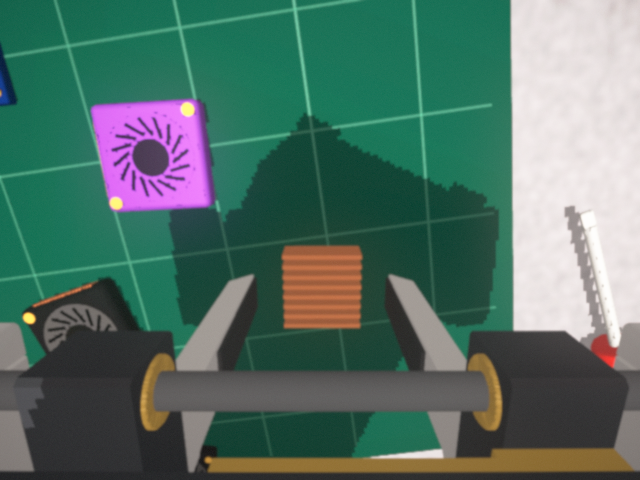

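Call:
step_arm(deltas="0.4 0 0 0.7 0 0 0; 0.4 0 0 0.5 0 0 0; 0.4 0 0 0 0 0 0")

```text
t: 4.1
position: [0.4152, -0.3236, -0.0065]
eef_rot: [-3.141, 0.001, -0.139]
ft_force: [-0.1, 0.5, 0.2]
width: 0.0656
```

Call:
step_arm(deltas="-1 0 0 0 0 0 0; -1 0 0 0 0 0 0; -1 0 0 0 0 0 0; -1 0 0 0 0 0 0; -1 0 0 0 0 0 0; -1 0 0 0 0 0 0; -1 0 0 0 0 0 0")

```text
t: 4.68
position: [0.4158, -0.3241, -0.0052]
eef_rot: [3.141, -0.0, -0.139]
ft_force: [-1.4, -0.1, 3.8]
width: 0.0397
```

Call:
step_arm(deltas="-1 0 0 -1 0 0 0; -1 0 0 -3 0 0 0; -1 0 0 -3 0 0 0; -1 0 0 -3 0 0 0; -1 0 0 0 0 0 0")

```text
t: 5.1
position: [0.4179, -0.3255, 0.1004]
eef_rot: [3.138, -0.006, -0.139]
ft_force: [0.6, -0.4, -0.5]
width: 0.0397
```

```bash
python3 plan.py 575.7 -134.2 95 -2.75;python3 look.py w5
```

```text
t 5.10 pos [ 0.4179 -0.3255  0.1004] rot [ 3.138 -0.006 -0.139] F [ 0.6 -0.4 -0.5] w 0.0397
turn z -0.091  shift cm [ 14.85 -19.87   0.54]  tiltfix [ 0.003 -0.006 -0.   ]
[ 0.4179 -0.3255  0.1004] [ 3.138 -0.006 -0.139] 0.03972870245349429
```

View pics/w5.png

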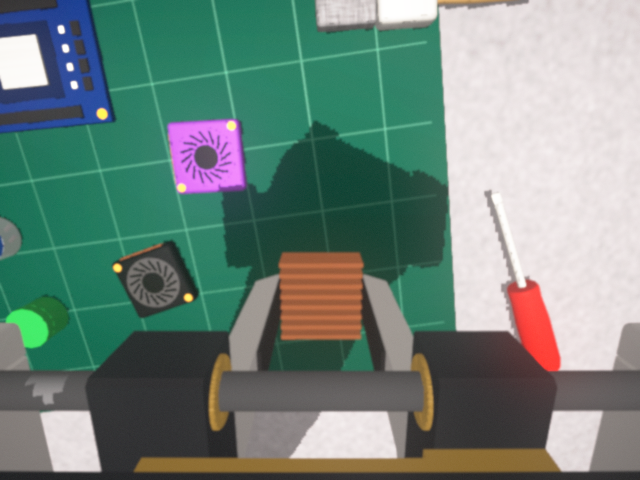

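The cooler is held squarely at (320,297). Next I'll carry it over the chip.

Call:
step_arm(deltas="-1 0 0 0 0 0 -0.091; -1 2.1 -2.84 0 0 0 0; -1 2.1 -2.84 0 0 0 0; -1 2.1 -2.84 0 0 0 0; -1 2.1 -2.84 0 0 0 0; -1 2.1 -2.84 0 0 0 0; -1 2.1 -2.84 0 0 0 0; -1 2.1 -2.84 0 0 0 0")

```text
t: 5.82
position: [0.5724, -0.1309, 0.0939]
eef_rot: [-3.141, 0.001, -0.048]
ft_force: [0.0, -0.6, -0.5]
width: 0.0397
```

Call:
step_arm(deltas="-1 0 0 0 0 0 0; -1 0 0 0 0 0 0; -1 0 0 0 0 0 0")

```text
t: 6.07
position: [0.5713, -0.1328, 0.0939]
eef_rot: [3.142, 0.002, -0.048]
ft_force: [-0.6, -0.6, -0.9]
width: 0.04
```

```bash
python3 plan.py 575.7 -134.2 95 -2.75;python3 look.py w6
```

```text
t 6.07 pos [ 0.5713 -0.1328  0.0939] rot [ 3.142e+00  2.000e-03 -4.800e-02] F [-0.6 -0.6 -0.9] w 0.0400
turn z -0.000  shift cm [ 0.44  0.12 -0.11]  tiltfix [0.    0.002 0.   ]
[ 0.5713 -0.1328  0.0939] [ 3.142e+00  2.000e-03 -4.800e-02] 0.03996327272013452
```

View pics/w6.png

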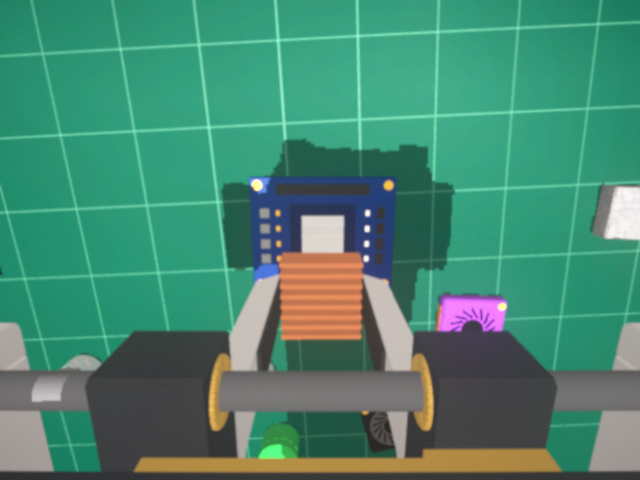

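```bash
cat > m6.py <<'E'
import sys
from seg import *
n=sys.argv[1]
p=cv2.imread(f'pics/{n}.png');f=np.load(n+'.npz');T=f['T'];cm=cam('wrist',T);H,S,V=cv2.split(cv2.cvtColor(p,cv2.COLOR_BGR2HSV))
blue=(H>105)&(H<130)&(S>90)&(V<170)
# edges per row / col
rows=range(192,240);L=[];Rr=[]
for r in rows:
    c=np.nonzero(blue[r,235:410])[0]+235
    if len(c)>5: L.append((c.min()-.5,r));Rr.append((c.max()+.5,r))
F=[]
for c in range(265,385):
    r=np.nonzero(blue[165:200,c])[0]+165
    if len(r): F.append((c,r.min()-.5))
def fit(pts,z):
    w=p2w(pts,z,cm)[:,:2]*1000
    for _ in range(3):
        c=np.median(w,0);u,s,v=np.linalg.svd(w-w.mean(0));d=v[0];e=(w-w.mean(0))@np.array([-d[1],d[0]]);w=w[abs(e)<max(1,2*e.std())]
    return w.mean(0),d
l,dl=fit(L,.006);r,dr=fit(Rr,.006);fr,df=fit(F,.006)
a=lambda d:np.degrees(np.arctan(d[1]/d[0])) if abs(d[0])>abs(d[1]) else -np.degrees(np.arctan(d[0]/d[1]))
print('angles',a(dl),a(dr),a(df))
th=np.radians((a(dl)+a(dr)+a(df)*2)/4);ex=np.array([np.cos(th),np.sin(th)]);ey=np.array([-ex[1],ex[0]])
print('width',(l-r)@ey, 'center y',(l+r)@ey/2,'x',fr@ex-45)
C=ex*(fr@ex-45)+ey*((l+r)@ey/2);print('board centre',C,'yaw deg',np.degrees(th))
m=((H<18)|(H>172))&(S>90)&(V>60);m[:240]=0;m[350:]=0;m[:,:270]=0;m[:,375:]=0
n2,lab,st,ce=cv2.connectedComponentsWithStats(m.astype(np.uint8));i=1+st[1:,4].argmax();v,u=np.nonzero(lab==i)
print(st[i])
Tz=T[:3,3][2]
ct=np.array([[st[i][0]-.5,300],[st[i][0]+st[i][2]-.5,300],[320,st[i][1]+st[i][3]-.5],[320,st[i][1]-.5]],float)
for h in(-23,-5):
    w=p2w(ct,Tz-h/1000,cm);print(h,'tool mm',np.round((w-T[:3,3])@T[:3,:3]*1000,1).tolist())
E
python3 m6.py w6
```

```text
angles -3.2909936250315264 -2.5950485349059096 -2.9117827956556366
width 108.34308533170234 center y -104.35681580805199 x 582.238753669654
board centre [ 576.14939661 -133.95590346] yaw deg -2.927401937812177
[ 277  252   87   88 7140]
-23 tool mm [[0.8, -21.7, -23.0], [0.9, 20.7, -23.0], [-20.6, -0.5, -23.0], [25.5, -0.6, -23.0]]
-5 tool mm [[-7.2, -24.0, -5.0], [-7.1, 22.9, -5.0], [-30.9, -0.6, -5.0], [20.2, -0.6, -5.0]]
```

```bash
python3 plan.py 576.3 -134.5 20 -2.8
```

```text
t 6.12 pos [ 0.5712 -0.1334  0.0941] rot [ 3.141e+00  1.000e-03 -4.900e-02] F [-0.1 -0.6 -1.9] w 0.0397
turn z -0.000  shift cm [0.52 0.09 7.41]  tiltfix [0.    0.001 0.   ]
```

Call:
step_arm(deltas="-1 0.5 0.1 2.4 0 0 0; -1 0 0 2.4 0 0 0; -1 0 0 2.2 0 0 0; -1 0 0 0 0 0 0; -1 0 0 0 0 0 0")

```text
t: 6.53
position: [0.576, -0.1346, 0.0243]
eef_rot: [-3.141, 0.002, -0.05]
ft_force: [-0.1, 0.2, -0.6]
width: 0.0396
```

```bash
python3 plan.py 576.3 -134.5 5 -2.8;python3 look.py w7
```

```text
t 6.53 pos [ 0.576  -0.1346  0.0243] rot [-3.141e+00  2.000e-03 -5.000e-02] F [-0.1  0.2 -0.6] w 0.0396
turn z -0.001  shift cm [ 0.03 -0.01  1.93]  tiltfix [-0.     0.002 -0.   ]
[ 0.576  -0.1346  0.0243] [-3.141e+00  2.000e-03 -5.000e-02] 0.03963475041330173
```

View pics/w7.png

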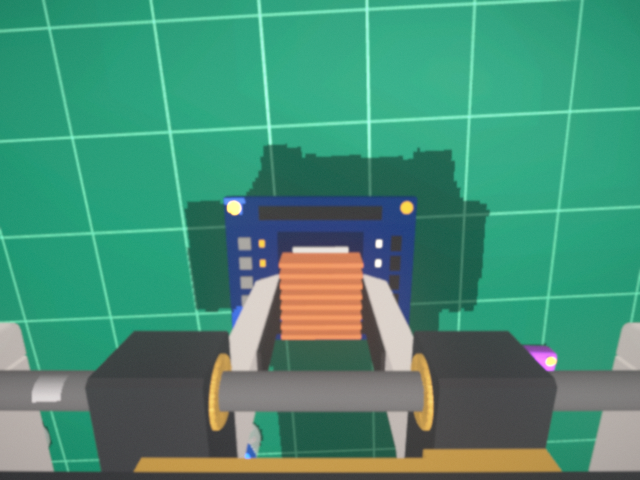

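Call:
step_arm(deltas="-1 0.03 0 0.8 0 0 0; -1 0 0 0.7 0 0 0; -1 0 0 0.15 0 0 0; -1 0 0 0 0 0 0")

```text
t: 6.92
position: [0.5771, -0.1337, 0.0078]
eef_rot: [-3.141, 0.001, -0.048]
ft_force: [-1.1, 0.1, -1.8]
width: 0.0394
```

Call:
step_arm(deltas="-1 0 0 0.1 0 0 0; -1 0 0 0.1 0 0 0; -1 0 0 0 0 0 0")

```text
t: 7.17
position: [0.5774, -0.1337, 0.0062]
eef_rot: [-3.142, 0.0, -0.048]
ft_force: [1.2, 1.1, -1.6]
width: 0.0397
```

Call:
step_arm(deltas="-1 -0.1 0.08 0.1 0 0 0; -1 0 0 0.1 0 0 0; -1 0 0 0 0 0 0")

```text
t: 7.42
position: [0.5762, -0.1346, 0.004]
eef_rot: [-3.142, 0.0, -0.048]
ft_force: [-1.0, 0.2, -1.8]
width: 0.0396
```

```bash
python3 plan.py 576.3 -134.5 3.3 -2.8;python3 look.py w8;python3 m6.py w8
```

```text
t 7.42 pos [ 0.5762 -0.1346  0.004 ] rot [-3.142  0.    -0.048] F [-1.   0.2 -1.8] w 0.0396
turn z 0.000  shift cm [ 0.01 -0.01  0.07]  tiltfix [-0.  0. -0.]
[ 0.5762 -0.1346  0.004 ] [-3.142  0.    -0.048] 0.039586703597116024Traceback (most recent call last):
  File "m6.py", line 20, in <module>
    l,dl=fit(L,.006);r,dr=fit(Rr,.006);fr,df=fit(F,.006)
                                             ~~~^^^^^^^^
  File "m6.py", line 16, in fit
    w=p2w(pts,z,cm)[:,:2]*1000
      ~~~^^^^^^^^^^
  File "h.py", line 16, in p2w
    n=cv2.undistortPoints(px,K,np.array([k1,0,0,0.]))[:,0]
      ~~~~~~~~~~~~~~~~~~~^^^^^^^^^^^^^^^^^^^^^^^^^^^^
cv2.error: OpenCV(4.12.0) /io/opencv/modules/calib3d/src/undistort.dispatch.cpp:347: error: (-215:Assertion failed) CV_IS_MAT(_src) && CV_IS_MAT(_dst) && (_src->rows == 1 || _src->cols == 1) && (_dst->rows == 1 || _dst->cols == 1) && _src->cols + _src->rows - 1 == _dst->rows + _dst->cols - 1 && (CV_MAT_TYPE(_src->type) == CV_32FC2 || CV_MAT_TYPE(_src->type) == CV_64FC2) && (CV_MAT_TYPE(_dst->type) == CV_32FC2 || CV_MAT_TYPE(_dst->type) == CV_64FC2) in function 'cvUndistortPointsInternal'
```

View pics/w8.png

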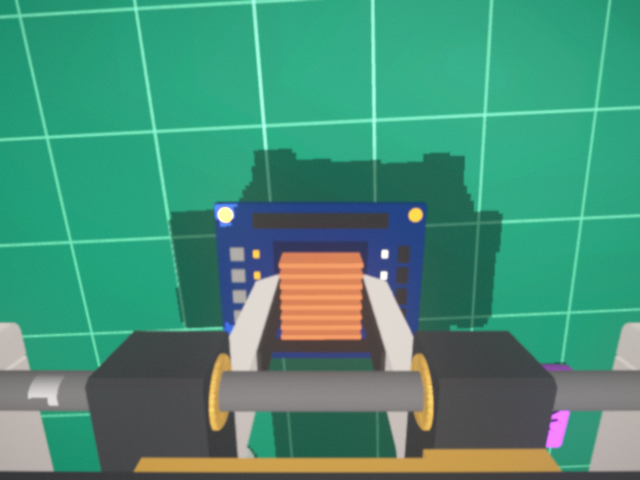

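Call:
step_arm(deltas="-1 0 0 0.06 0 0 0; -1 0 0 0 0 0 0")

```text
t: 7.63
position: [0.5763, -0.1345, 0.0035]
eef_rot: [-3.142, 0.0, -0.048]
ft_force: [0.9, 0.5, -2.0]
width: 0.0401
```

Call:
step_arm(deltas="-1 0 0 0.06 0 0 0; -1 0 0 0 0 0 0")

```text
t: 7.8
position: [0.5764, -0.1345, 0.0033]
eef_rot: [3.142, 0.0, -0.048]
ft_force: [-2.8, -0.2, 6.0]
width: 0.0398
```

Call:
step_arm(deltas="0.3 0 0 0 0 0 0; 0.3 0 0 0 0 0 0; 0.3 0 0 0 0 0 0; 0.3 0 0 0 0 0 0; 0.3 0 0 -0.3 0 0 0; 0.3 0 0 -2 0 0 0; 0.3 0 0 -3.5 0 0 0; 0.3 0 0 -3.5 0 0 0")

```text
t: 8.47
position: [0.5755, -0.1343, 0.0965]
eef_rot: [-3.141, 0.002, -0.048]
ft_force: [0.7, -0.0, 0.3]
width: 0.061
```

Call:
step_arm(deltas="0.3 0 0 0 0 0 0; 0.3 0 0 0 0 0 0")

```text
t: 8.63
position: [0.5775, -0.1348, 0.098]
eef_rot: [3.141, -0.004, -0.048]
ft_force: [0.1, -0.3, -0.4]
width: 0.0612
```

```bash
python3 look.py w9;python3 plan.py 412 193 100 23.3
```

```text
[ 0.5775 -0.1348  0.098 ] [ 3.141 -0.004 -0.048] 0.06123651178183263
t 8.68 pos [ 0.5765 -0.1346  0.0965] rot [ 3.141e+00 -1.000e-03 -4.800e-02] F [ 0.1 -0.3 -0.8] w 0.0613
turn z -0.455  shift cm [ -2.15 -36.6   -0.35]  tiltfix [ 0.    -0.001 -0.   ]
```

View pics/w9.png

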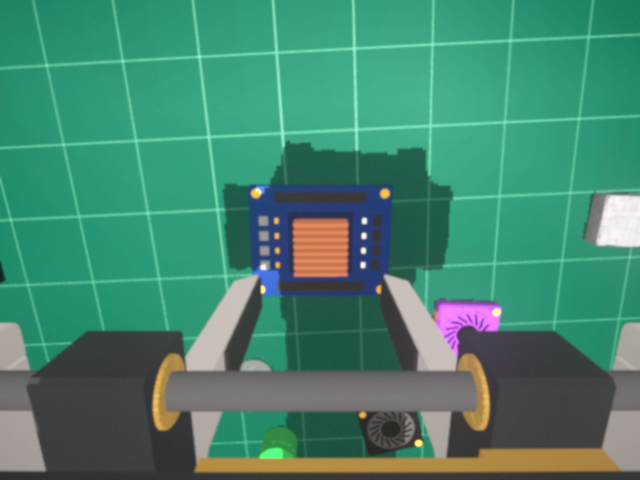

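```bash
python3 - <<'E'
from seg import *
n='w9'
p=cv2.imread(f'pics/{n}.png');f=np.load(n+'.npz');T=f['T'];cm=cam('wrist',T);H,S,V=cv2.split(cv2.cvtColor(p,cv2.COLOR_BGR2HSV))
blue=((H>105)&(H<130)&(S>90)&(V<170)).astype(np.uint8)
# board: hull of non-mat comp rows<297
nm=(~((H>65)&(H<100)&(S>80)));nm[275:]=0;nm[:,400:]=0;nm[:,:245]=0;nm[:182]=0
def lines(mask,r0,r1,c0,c1):
    L=[];R=[];F=[];B=[]
    for r in range(r0,r1):
        c=np.nonzero(mask[r])[0]; L.append((c.min()-.5,r));R.append((c.max()+.5,r))
    for c in range(c0,c1):
        r=np.nonzero(mask[:,c])[0];F.append((c,r.min()-.5));B.append((c,r.max()+.5))
    return L,R,F,B
bm=np.zeros_like(blue);bm[183:297,248:395]=blue[183:297,248:395]
L,R,F,B=lines(bm,205,270,275,370)
th=np.radians(-2.8);ex=np.array([np.cos(th),np.sin(th)]);ey=np.array([-ex[1],ex[0]])
g=lambda P,z,a:np.median(p2w(P,z,cm)[:,:2]@a)*1000
print('board y',g(L,.006,ey),g(R,.006,ey),'x',g(F,.006,ex),g(B,.006,ex))
cmask=((H<18)|(H>172))&(S>90)&(V>60);q=np.zeros_like(cmask);q[210:285,285:355]=cmask[210:285,285:355]
L,R,F,B=lines(q,225,272,298,344)
for nm_,pt in(('F',F),('B',B)):
    w=p2w(pt,.0265,cm)[:,:2];print(nm_,'slope deg',np.degrees(np.polyfit(w[:,1],w[:,0],1)[0])*-1)
print('cooler y',g(L,.0265,ey),g(R,.0265,ey),'x F@top,F@bot',g(F,.0265,ex),g(F,.0085,ex),'B',g(B,.0265,ex))
E
```

```text
board y -51.57339128495979 -159.86011620364195 x 626.9601587833206 538.4835076627379
F slope deg -2.7180068587166013
B slope deg -1.8185450608411948
cooler y -85.8652882517488 -125.97585394534921 x F@top,F@bot 605.6830523421037 602.0791982065602 B 561.5855960889644
```

The cooler is within 1 mm of the chip centre and square with it. Next is the drive.

Call:
step_arm(deltas="0.3 0 0 0 0 0 -0.114; 0.3 0 0 0 0 0 -0.114; 0.3 0 0 0 0 0 -0.114; 0.3 0 0 0 0 0 -0.113; 0.3 -0.2 -3.33 0 0 0 0; 0.3 -0.2 -3.33 0 0 0 0; 0.3 -0.2 -3.33 0 0 0 0; 0.3 -0.2 -3.33 0 0 0 0")

```text
t: 9.35
position: [0.5146, -0.0142, 0.0947]
eef_rot: [-3.14, 0.002, 0.406]
ft_force: [0.7, 0.3, 0.2]
width: 0.061
```

Call:
step_arm(deltas="0.3 -0.2 -3.33 0 0 0 0; 0.3 -0.2 -3.33 0 0 0 0; 0.3 -0.2 -3.33 0 0 0 0; 0.3 -0.2 -3.33 0 0 0 0; 0.3 -0.2 -3.33 0 0 0 0; 0.3 -0.2 -3.33 0 0 0 0; 0.3 -0.2 -3.33 0 0 0 0; 0.3 0 0 0 0 0 0")

```text
t: 10.02
position: [0.4078, 0.1981, 0.0953]
eef_rot: [-3.14, 0.001, 0.413]
ft_force: [-0.7, -0.0, 0.8]
width: 0.0615
```

Call:
step_arm(deltas="0.3 0 0 0 0 0 0; 0.3 0 0 0 0 0 0")

```text
t: 10.18
position: [0.4109, 0.1926, 0.0953]
eef_rot: [-3.141, 0.001, 0.407]
ft_force: [0.5, -0.5, -0.1]
width: 0.0615
```

```bash
python3 plan.py 412 193 100 23.3; python3 look.py w10
```

```text
t 10.18 pos [0.4109 0.1926 0.0953] rot [-3.141e+00  1.000e-03  4.070e-01] F [ 0.5 -0.5 -0.1] w 0.0615
turn z 0.000  shift cm [ 0.11  0.01 -0.47]  tiltfix [-0.     0.001 -0.   ]
[0.4109 0.1926 0.0953] [-3.141e+00  1.000e-03  4.070e-01] 0.06150462765257751
```

View pics/w10.png

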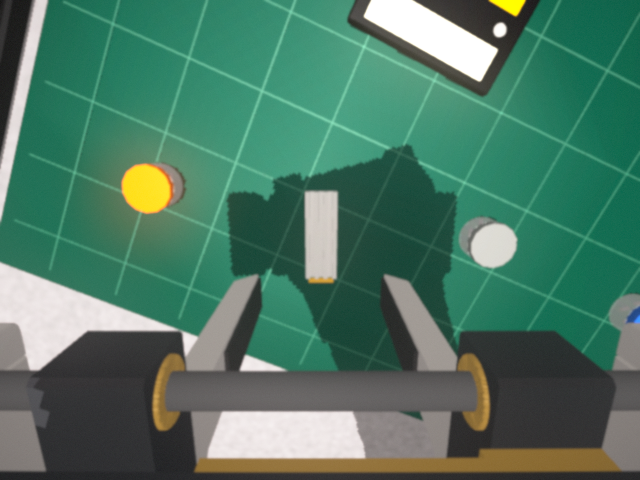

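The drive is upright in the view, rows 190–283, with its gold end towards the robot. The orange pot at (148,188) and grey pot at (488,244) are clear of it.

```bash
python3 - <<'E'
from seg import *
n='w10'
p=cv2.imread(f'pics/{n}.png');f=np.load(n+'.npz');T=f['T'];cm=cam('wrist',T);H,S,V=cv2.split(cv2.cvtColor(p,cv2.COLOR_BGR2HSV))
nm=(~((H>65)&(H<100)&(S>80)));q=np.zeros_like(nm);q[180:292,290:352]=nm[180:292,290:352]
L=[];R=[]
for r in range(200,275):
    c=np.nonzero(q[r])[0];L.append((c.min()-.5,r));R.append((c.max()+.5,r))
F=[];B=[]
for c in range(311,332):
    r=np.nonzero(q[:,c])[0];F.append((c,r.min()-.5));B.append((c,r.max()+.5))
def tl(P,z):
    w=(p2w(P,z,cm)-T[:3,3])@T[:3,:3]*1000;return w
for z in(0,.005,.011):
    l,r=tl(L,z),tl(R,z);print(z,'L y',np.median(l[:,1]),'R',np.median(r[:,1]),'ang',[np.degrees(np.polyfit(w[:,0],w[:,1],1)[0]) for w in(l,r)],'F',np.median(tl(F,z)[:,0]),'B',np.median(tl(B,z)[:,0]))
E
```

```text
0 L y -13.510969681909847 R 13.924233066658697 ang [np.float64(0.6313502770149462), np.float64(0.25165765741224727)] F 39.89258768175603 B -36.96165969226452
0.005 L y -13.273373364690746 R 13.683638192739046 ang [np.float64(0.6313502770149351), np.float64(0.25165765741224294)] F 40.51778400450046 B -34.99690614325643
0.011 L y -12.988257784027802 R 13.394924344035509 ang [np.float64(0.6313502770149336), np.float64(0.251657657412234)] F 41.26801959179371 B -32.63920188444673
```

Call:
step_arm(deltas="0.3 0.2 0.02 3.4 0 0 0.008; 0.3 0 0 3.4 0 0 0; 0.3 0 0 2.7 0 0 0; 0.3 0 0 0.5 0 0 0; 0.3 0 0 0 0 0 0; 0.3 0 0 0.2 0 0 0; 0.3 0 0 0 0 0 0")

```text
t: 10.82
position: [0.414, 0.1938, -0.0049]
eef_rot: [3.142, -0.002, 0.398]
ft_force: [-0.7, 0.3, -0.1]
width: 0.0612
```

```bash
python3 plan.py 412 193 -9 23.3; python3 look.py w11
```

```text
t 10.82 pos [ 0.414   0.1938 -0.0049] rot [ 3.142e+00 -2.000e-03  3.980e-01] F [-0.7  0.3 -0.1] w 0.0612
turn z -0.009  shift cm [-0.22 -0.    0.41]  tiltfix [ 0.    -0.002 -0.   ]
[ 0.414   0.1938 -0.0049] [ 3.142e+00 -2.000e-03  3.980e-01] 0.06119805753259183
```

View pics/w11.png

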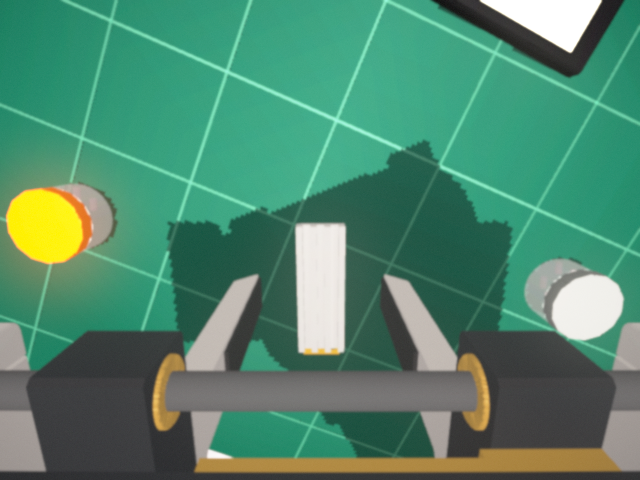

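Call:
step_arm(deltas="0.3 0 0 0.3 0 0 0; 0.3 0 0 0.1 0 0 0; -1 0 0 0 0 0 0; -1 0 0 0 0 0 0; -1 0 0 0 0 0 0; -1 0 0 0 0 0 0; -1 0 0 0 0 0 0; -1 0 0 0 0 0 0")

```text
t: 11.53
position: [0.4131, 0.1938, -0.01]
eef_rot: [-3.141, 0.0, 0.399]
ft_force: [-1.0, -0.5, 0.2]
width: 0.0247
```

Call:
step_arm(deltas="-1 0 0 0 0 0 0; -1 0 0 0 0 0 0; -1 0 0 0 0 0 0")

```text
t: 11.78
position: [0.4131, 0.1938, -0.01]
eef_rot: [-3.142, 0.0, 0.399]
ft_force: [-1.0, -0.3, 0.3]
width: 0.0236
```

Call:
step_arm(deltas="-1 0 0 -1 0 0 0; -1 0 0 -3 0 0 0; -1 0 0 -3.5 0 0 0; -1 0 0 -3.5 0 0 0; -1 0 0 -1 0 0 0.112; -1 0 0 0 0 0 0.112; -1 0 0 0 0 0 0.112; -1 0 0 0 0 0 0.112")

```text
t: 12.45
position: [0.4131, 0.1938, 0.111]
eef_rot: [-3.141, -0.001, -0.055]
ft_force: [0.5, -0.7, -0.3]
width: 0.0235
```

```bash
python3 plan.py 565 170 120 -2.8
```

```text
t 12.45 pos [0.4131 0.1938 0.111 ] rot [-3.141e+00 -1.000e-03 -5.500e-02] F [ 0.5 -0.7 -0.3] w 0.0235
turn z -0.006  shift cm [15.29  1.64 -0.9 ]  tiltfix [-0.    -0.001  0.   ]
```

Call:
step_arm(deltas="-1 3.3 0.3 0 0 0 -0.006; -1 3.3 0.3 0 0 0 0; -1 3.3 0.3 0 0 0 0; -1 3.3 0.3 0 0 0 0; -1 0 0 0 0 0 0; -1 0 0 0 0 0 0; -1 0 0 0 0 0 0")

```text
t: 13.03
position: [0.5436, 0.1762, 0.1102]
eef_rot: [-3.141, 0.001, -0.043]
ft_force: [-0.5, 0.4, -0.0]
width: 0.0234
```

```bash
python3 plan.py 583.2 23.1 95 -2.8; python3 look.py w12
```

```text
t 13.03 pos [0.5436 0.1762 0.1102] rot [-3.141e+00  1.000e-03 -4.300e-02] F [-0.5  0.4 -0. ] w 0.0234
turn z 0.006  shift cm [ 4.7  15.1   1.52]  tiltfix [-0.     0.001 -0.   ]
[0.5436 0.1762 0.1102] [-3.141e+00  1.000e-03 -4.300e-02] 0.02335159577797044
```

View pics/w12.png

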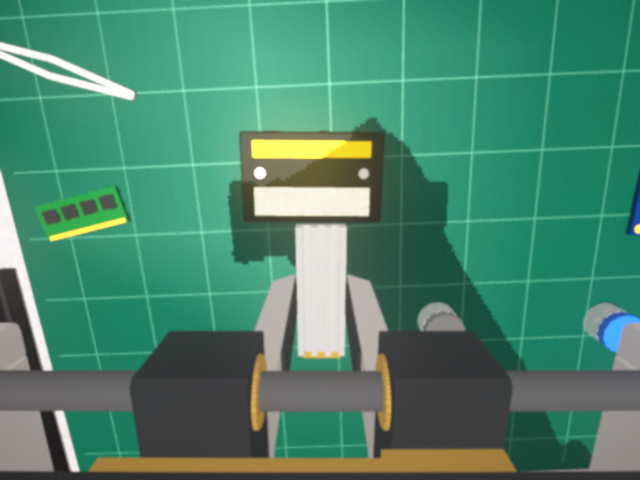

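```bash
python3 - <<'E'
from seg import *
n='w12'
p=cv2.imread(f'pics/{n}.png');f=np.load(n+'.npz');T=f['T'];cm=cam('wrist',T);H,S,V=cv2.split(cv2.cvtColor(p,cv2.COLOR_BGR2HSV))
nm=(~((H>65)&(H<100)&(S>80)))
def lines(m,r0,r1,c0,c1):
    L=[];R=[];F=[];B=[]
    for r in range(r0,r1):
        c=np.nonzero(m[r])[0];L.append((c.min()-.5,r));R.append((c.max()+.5,r))
    for c in c1 if isinstance(c1,list) else range(c0,c1):
        r=np.nonzero(m[:,c])[0];F.append((c,r.min()-.5));B.append((c,r.max()+.5))
    return L,R,F,B
q=np.zeros_like(nm);q[122:223,225:400]=nm[122:223,225:400]
L,R,F,B=lines(q,140,212,255,[*range(255,288),*range(355,372)])
th=np.radians(-2.8);ex=np.array([np.cos(th),np.sin(th)]);ey=np.array([-ex[1],ex[0]])
def fit(P,z,a,b):
    w=p2w(P,z,cm)[:,:2];A=w@a;Bb=w@b;k=abs(A-np.median(A))<.0015
    return round(np.median(A)*1000,1),round(np.degrees(np.polyfit(Bb[k],A[k],1)[0]),2)
for z in(.010,0): print(z,'L',fit(L,z,ey,ex),'R',fit(R,z,ey,ex),'F',fit(F,z,ex,ey),'B',fit(B,z,ex,ey))
# drive in tool
q=np.zeros_like(nm);q[226:362,297:347]=((S<40)&(V>100)|((H>15)&(H<35)&(S>120)))[226:362,297:347]
L,R,F,B=lines(q,245,270,305,340)
for z in(-.010-.011,-.010):
    def tl(P): return (p2w(P,T[2,3]-z,cm)-T[:3,3])@T[:3,:3]*1000
    print('drive',z,[round(float(np.median(tl(P)[:,i])),1) for P,i in((L,1),(R,1),(F,0),(B,0))],[round(np.degrees(np.polyfit(tl(P)[:,0],tl(P)[:,1],1)[0]),2) for P in(L,R)])
E
```

```text
0.01 L (np.float64(264.9), np.float64(-1.16)) R (np.float64(155.4), np.float64(0.41)) F (np.float64(617.4), np.float64(-0.59)) B (np.float64(547.0), np.float64(-0.38))
0 L (np.float64(267.0), np.float64(-1.12)) R (np.float64(153.8), np.float64(0.41)) F (np.float64(617.7), np.float64(-0.59)) B (np.float64(544.9), np.float64(-0.38))
drive -0.020999999999999998 [-11.8, 12.1, 37.6, -32.1] [np.float64(0.91), np.float64(-1.08)]
drive -0.01 [-12.5, 12.9, 35.1, -39.0] [np.float64(0.91), np.float64(-1.08)]
```

```bash
python3 - <<'E'
import cv2
a=cv2.imread('pics/w12.png')[210:370,270:370];b=cv2.imread('pics/w10.png')[180:300,280:360]
a=cv2.resize(a,(375,600),interpolation=cv2.INTER_CUBIC);b=cv2.resize(b,(400,600),interpolation=cv2.INTER_CUBIC)
cv2.imwrite('pics/c12.png',cv2.hconcat([a,b]))
E
```

```text
(no output)
```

View pics/c12.png

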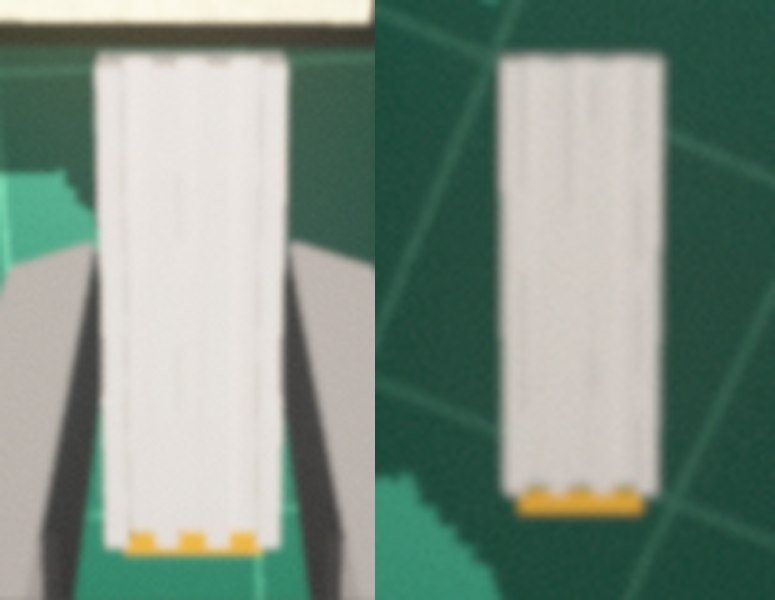

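```bash
python3 - <<'E'
from seg import *
for n,rows,zz in(('w10',(190.4,279.4,283.4),(0,.002,.009,.011)),('w12',(223.9,356,358),None)):
    f=np.load(n+'.npz');T=f['T'];cm=cam('wrist',T)
    for h in(0,.002,.004,.009,.011):
        z=h if zz else T[2,3]+.010+h
        print(n,h,np.round(((p2w([[321,r] for r in rows],z,cm)-T[:3,3])@T[:3,:3]*1000)[:,0],1))
E
```

```text
w10 0 [ 39.1 -33.5 -36.9]
w10 0.002 [ 39.4 -32.7 -36.2]
w10 0.004 [ 39.7 -31.9 -35.4]
w10 0.009 [ 40.3 -30.  -33.4]
w10 0.011 [ 40.5 -29.3 -32.6]
w12 0 [ 35.9 -38.1 -39.3]
w12 0.002 [ 36.4 -36.9 -38.1]
w12 0.004 [ 36.8 -35.6 -36.8]
w12 0.009 [ 37.9 -32.5 -33.6]
w12 0.011 [ 38.4 -31.2 -32.4]
```

```bash
python3 plan.py 585.1 23.8 40 -2.75
```

```text
t 13.08 pos [0.5435 0.1763 0.1103] rot [-3.141e+00  1.000e-03 -4.200e-02] F [ 0.3  0.3 -0.5] w 0.0233
turn z 0.006  shift cm [ 4.89 15.03  7.03]  tiltfix [-0.     0.001 -0.   ]
```

Call:
step_arm(deltas="-1 0.98 3 0.5 0 0 0.006; -1 0.98 3 0.5 0 0 0; -1 0.98 3 0.5 0 0 0; -1 0.98 3 0.5 0 0 0; -1 0.97 3.03 0.5 0 0 0; -1 0 0 3 0 0 0; -1 0 0 1.5 0 0 0; -1 0 0 0 0 0 0")

```text
t: 13.75
position: [0.5836, 0.0234, 0.0376]
eef_rot: [3.142, 0.004, -0.049]
ft_force: [-0.5, 1.5, -1.5]
width: 0.0235
```

Call:
step_arm(deltas="-1 0 0 0 0 0 0; -1 0 0 0 0 0 0")

```text
t: 13.92
position: [0.5864, 0.0243, 0.0414]
eef_rot: [-3.141, -0.001, -0.048]
ft_force: [0.6, 0.3, -0.3]
width: 0.0239
```

```bash
python3 plan.py 585.1 23.8 -7 -2.75
```

```text
t 13.92 pos [0.5864 0.0243 0.0414] rot [-3.141e+00 -1.000e-03 -4.800e-02] F [ 0.6  0.3 -0.3] w 0.0239
turn z -0.000  shift cm [-0.12  0.05  4.84]  tiltfix [-0.    -0.001  0.   ]
```

Call:
step_arm(deltas="-1 -0.1 0.05 2 0 0 0; -1 0 0 1.8 0 0 0; -1 0 0 0.8 0 0 0; -1 0 0 0 0 0 0; -1 0 0 0 0 0 0")

```text
t: 14.33
position: [0.5854, 0.0234, -0.0051]
eef_rot: [-3.141, -0.001, -0.049]
ft_force: [0.6, 0.1, -0.1]
width: 0.0236
```

```bash
python3 plan.py 585.1 23.8 -10 -2.75
```

```text
t 14.33 pos [ 0.5854  0.0234 -0.0051] rot [-3.141e+00 -1.000e-03 -4.900e-02] F [ 0.6  0.1 -0.1] w 0.0236
turn z -0.001  shift cm [-0.03 -0.04  0.49]  tiltfix [-0.    -0.001  0.   ]
```

Call:
step_arm(deltas="-1 -0.03 -0.04 0.25 0 0 0; -1 0 0 0.15 0 0 0; -1 0 0 0 0 0 0; -1 0 0 0 0 0 0")

```text
t: 14.67
position: [0.5849, 0.0234, -0.0097]
eef_rot: [-3.141, -0.0, -0.049]
ft_force: [0.1, -0.0, -0.7]
width: 0.0237
```

Call:
step_arm(deltas="-1 0 0 0.08 0 0 0; -1 0 0 0 0 0 0")

```text
t: 14.83
position: [0.585, 0.0234, -0.01]
eef_rot: [3.141, -0.001, -0.049]
ft_force: [-3.6, -1.3, 12.6]
width: 0.0237
```

Call:
step_arm(deltas="0 0 0 -0.05 0 0 0; 0 0 0 0 0 0 0; 0 0 0 0 0 0 0; 0 0 0 0 0 0 0; 0 0 0 -0.5 0 0 0; 0.3 0 0 -3 0 0 0; 0.3 0 0 -3.5 0 0 0; 0.3 0 0 -3.5 0 0 0")

```text
t: 15.5
position: [0.5842, 0.0235, 0.0959]
eef_rot: [-3.141, 0.001, -0.049]
ft_force: [0.8, -1.1, -0.3]
width: 0.0604
```

Call:
step_arm(deltas="0.3 0 0 -0.5 0 0 0; 0.3 0 0 0 0 0 0; 0.3 0 0 0 0 0 0; 0.3 0 0 0 0 0 0")

```text
t: 15.83
position: [0.584, 0.0233, 0.0984]
eef_rot: [3.141, 0.002, -0.049]
ft_force: [0.9, 0.3, -1.1]
width: 0.0612
```

```bash
python3 plan.py 403.7 -188.3 105 12.2; python3 look.py w13
```

```text
t 15.83 pos [0.584  0.0233 0.0984] rot [ 3.141e+00  2.000e-03 -4.900e-02] F [ 0.9  0.3 -1.1] w 0.0612
turn z -0.262  shift cm [-22.09  16.87  -0.66]  tiltfix [0.    0.002 0.   ]
[0.584  0.0233 0.0984] [ 3.141e+00  2.000e-03 -4.900e-02] 0.06118620825493719
```

View pics/w13.png

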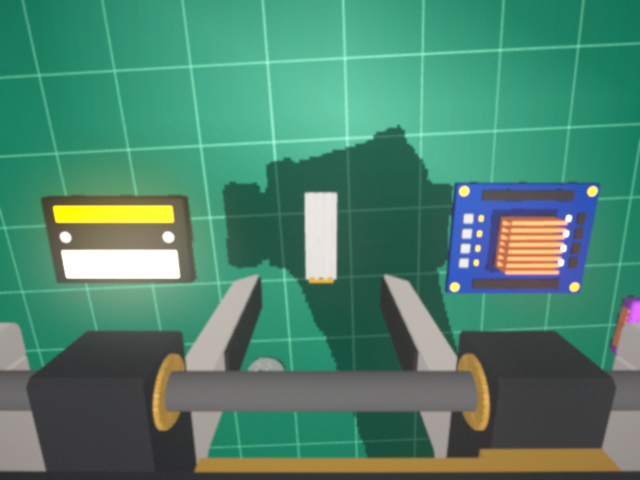

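```bash
cat > m13.py <<'E'
import sys
from seg import *
n=sys.argv[1]
p=cv2.imread(f'pics/{n}.png');f=np.load(n+'.npz');T=f['T'];cm=cam('wrist',T);H,S,V=cv2.split(cv2.cvtColor(p,cv2.COLOR_BGR2HSV))
nm=(~((H>65)&(H<100)&(S>80)))
th=np.radians(-2.75);ex=np.array([np.cos(th),np.sin(th)]);ey=np.array([-ex[1],ex[0]])
def box(r0,r1,c0,c1,z,mask=nm):
    q=np.zeros_like(nm);q[r0:r1,c0:c1]=mask[r0:r1,c0:c1]
    nn,l,st,ce=cv2.connectedComponentsWithStats(q.astype(np.uint8));i=1+st[1:,4].argmax()
    c=cv2.findContours((l==i).astype(np.uint8),cv2.RETR_EXTERNAL,cv2.CHAIN_APPROX_NONE)[0][0][:,0].astype(float)
    w=p2w(c,z,cm)[:,:2]*1000;(x,y),s,a=cv2.minAreaRect(w.astype(np.float32));
    C=np.array([x,y]);a=(a+45)%90-45
    print(np.round(C,1),'in frame',np.round([C@ex,C@ey],1),np.round(s,1),round(a,2));return C
if __name__=='__main__':
    bat=box(190,290,30,205,.010);brd=box(175,300,440,610,.006)
    print('mid',(bat+brd)/2, 'yaw from centres',np.degrees(np.arctan2(-(bat-brd)[0],(bat-brd)[1])),np.linalg.norm(bat-brd))
    for z in(0,.003,.011): box(180,290,290,352,z)
E
python3 m13.py w13
```

```text
[592.2 178.8] in frame [582.9 207. ] [113.3  73.2] -2.83
[ 576.7 -132.7] in frame [ 582.4 -104.8] [111.1  89.6] -2.69
mid [584.41897583  23.07357788] yaw from centres -2.843358218752563 311.870459755655
[583.6  23.8] in frame [581.8  51.8] [27.4 77. ] -2.82
[584.4  23.7] in frame [582.6  51.8] [27.1 76.2] -2.82
[586.5  23.6] in frame [584.7  51.7] [26.4 74.1] -2.82
```

All three sit in one view. The drive at (321,237) lies on the board–battery midline to within 1 mm and is square. Next is the fan.

Call:
step_arm(deltas="0.6 0 0 -0.3 0 0 -0.09; 0.6 0 0 -0.3 0 0 -0.09; 0.6 -1 0.8 0 0 0 -0.082; 0.6 -3 2.3 0 0 0 0; 0.6 -3 2.3 0 0 0 0; 0.6 -3 2.3 0 0 0 0; 0.6 -3 2.3 0 0 0 0; 0.6 -3 2.3 0 0 0 0")

```text
t: 16.55
position: [0.4516, -0.1308, 0.1046]
eef_rot: [-3.141, 0.001, 0.213]
ft_force: [1.4, -0.9, -0.4]
width: 0.0752
```

Call:
step_arm(deltas="0.6 -3 2.3 0 0 0 0; 0.6 -3 2.3 0 0 0 0; 0.6 0 0 0 0 0 0; 0.6 0 0 0 0 0 0; 0.6 0 0 0 0 0 0")

```text
t: 16.97
position: [0.4046, -0.1872, 0.1051]
eef_rot: [-3.141, 0.001, 0.213]
ft_force: [0.5, 0.7, 0.6]
width: 0.075
```

```bash
python3 plan.py 403.7 -188.3 105 12.2; python3 look.py w14
```

```text
t 16.97 pos [ 0.4046 -0.1872  0.1051] rot [-3.141e+00  1.000e-03  2.130e-01] F [0.5 0.7 0.6] w 0.0750
turn z -0.000  shift cm [-0.11  0.09  0.01]  tiltfix [-0.001  0.001 -0.   ]
[ 0.4046 -0.1872  0.1051] [-3.141e+00  1.000e-03  2.130e-01] 0.07504320843837643
```

View pics/w14.png

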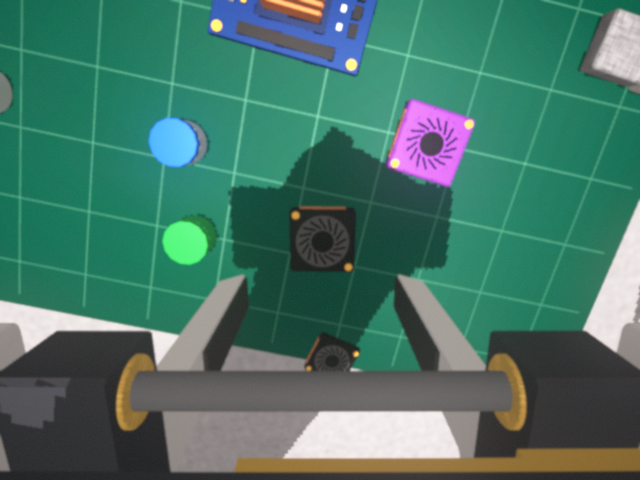

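The large black fan is at (323,240), with its copper strip on the far side and a little rotation left. The small one sits behind it at (332,355).

```bash
python3 - <<'E'
from seg import *
n='w14'
p=cv2.imread(f'pics/{n}.png');f=np.load(n+'.npz');T=f['T'];cm=cam('wrist',T);H,S,V=cv2.split(cv2.cvtColor(p,cv2.COLOR_BGR2HSV))
nm=(~((H>65)&(H<100)&(S>80)));q=np.zeros_like(nm);q[195:280,280:365]=nm[195:280,280:365]
L=[];R=[];F=[];B=[]
for r in range(220,262):
    c=np.nonzero(q[r])[0];L.append((c.min()-.5,r));R.append((c.max()+.5,r))
for c in range(300,346):
    r=np.nonzero(q[:,c])[0];F.append((c,r.min()-.5));B.append((c,r.max()+.5))
for z in(0,.006,.012):
    w=[(p2w(P,z,cm)-T[:3,3])@T[:3,:3]*1000 for P in(L,R,F,B)]
    print(z,[round(float(np.median(a[:,i])),1) for a,i in zip(w,(1,1,0,0))],[round(np.degrees(np.polyfit(a[:,0],a[:,1],1)[0]),2) for a in w[:2]],[round(-np.degrees(np.polyfit(a[:,1],a[:,0],1)[0]),2) for a in w[2:]])
E
```

```text
0 [-24.9, 27.1, 25.9, -29.2] [np.float64(0.95), np.float64(0.95)] [np.float64(1.66), np.float64(1.3)]
0.006 [-24.4, 26.5, 26.9, -27.0] [np.float64(0.95), np.float64(0.95)] [np.float64(1.66), np.float64(1.3)]
0.012 [-23.9, 26.0, 27.9, -24.9] [np.float64(0.95), np.float64(0.95)] [np.float64(1.66), np.float64(1.3)]
```

Call:
step_arm(deltas="0.6 0.05 0.11 3.5 0 0 0.02; 0.6 0 0 3.5 0 0 0; 0.6 0 0 3 0 0 0; 0.6 0 0 0.8 0 0 0; 0.6 0 0 0.4 0 0 0; 0.6 0 0 0 0 0 0")

```text
t: 17.52
position: [0.4057, -0.1879, -0.0063]
eef_rot: [-3.141, 0.001, 0.194]
ft_force: [0.2, -1.0, 1.3]
width: 0.0751
```

Call:
step_arm(deltas="0.6 0 0 0.1 0 0 0; -1 0 0 0 0 0 0; -1 0 0 0 0 0 0; -1 0 0 0 0 0 0; -1 0 0 0 0 0 0; -1 0 0 0 0 0 0; -1 0 0 0 0 0 0")

```text
t: 18.1
position: [0.4056, -0.1887, -0.0068]
eef_rot: [3.141, -0.001, 0.193]
ft_force: [-0.8, -0.1, 9.4]
width: 0.0515
```

Call:
step_arm(deltas="-1 0 0 -1 0 0 0; -1 0 0 -3.5 0 0 0; -1 0 0 -3.5 0 0 0; -1 0 0 -3.5 0 0 0.08; -1 0 0 0 0 0 0.08; -1 0 0 0 0 0 0.08; -1 0 0 0 0 0 0; -1 0 0 0 0 0 0")

```text
t: 18.77
position: [0.4052, -0.1884, 0.108]
eef_rot: [3.142, -0.0, -0.045]
ft_force: [-0.4, -1.1, -1.0]
width: 0.0518
```

```bash
python3 plan.py 666.8 19.8 60 -2.75; python3 look.py w15
```

```text
t 18.77 pos [ 0.4052 -0.1884  0.108 ] rot [ 3.142 -0.    -0.045] F [-0.4 -1.1 -1. ] w 0.0518
turn z 0.003  shift cm [ 25.13 -22.05   4.8 ]  tiltfix [ 0. -0. -0.]
[ 0.4052 -0.1884  0.108 ] [ 3.142 -0.    -0.045] 0.05183802712385026
```

View pics/w15.png

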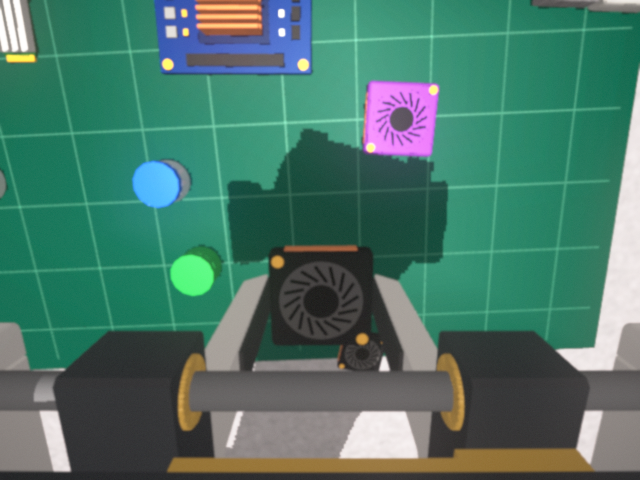

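```bash
python3 - <<'E'
from seg import *
f=np.load('w15.npz');T=f['T'];cm=cam('wrist',T);p=cv2.imread('pics/w15.png')
cv2.imwrite('pics/c15.png',cv2.resize(p[235:355,255:390],None,fx=4.5,fy=4.5,interpolation=cv2.INTER_CUBIC))
for h in(0,.012): print(h,np.round(((p2w([[320,246],[320,248.5],[320,344],[269,300],[373,300]],T[2,3]+.0068+h,cm)-T[:3,3])@T[:3,:3]*1000)[:,:2],1).tolist())
E
```

```text
0 [[23.6, -0.6], [22.3, -0.6], [-32.6, -0.6], [-6.4, -27.8], [-6.3, 27.7]]
0.012 [[27.0, -0.6], [25.8, -0.6], [-25.6, -0.5], [-1.0, -26.0], [-1.0, 25.9]]
```

View pics/c15.png

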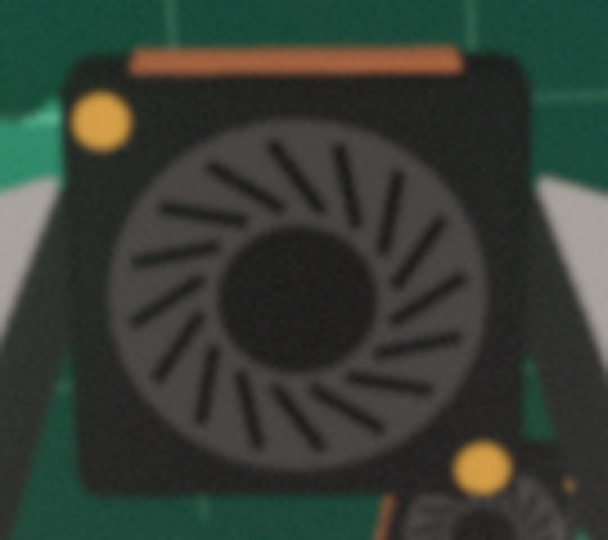

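Call:
step_arm(deltas="-1 2.8 -2.45 0 0 0 0.003; -1 2.8 -2.45 0 0 0 0; -1 2.8 -2.45 0 0 0 0; -1 2.8 -2.45 0 0 0 0; -1 2.8 -2.45 0 0 0 0; -1 2.8 -2.45 0 0 0 0; -1 2.8 -2.45 0 0 0 0; -1 2.8 -2.45 0 0 0 0")

```text
t: 19.48
position: [0.6397, -0.0026, 0.107]
eef_rot: [-3.141, 0.001, -0.048]
ft_force: [0.4, -0.5, -0.3]
width: 0.0514
```

Call:
step_arm(deltas="-1 2.8 -2.45 0.5 0 0 0; -1 0 0 2 0 0 0; -1 0 0 2 0 0 0; -1 0 0 0 0 0 0; -1 0 0 0 0 0 0")

```text
t: 19.9
position: [0.6671, 0.019, 0.0617]
eef_rot: [-3.142, 0.003, -0.049]
ft_force: [-0.3, -0.1, -0.0]
width: 0.0514
```

```bash
python3 plan.py 666.8 19.8 5 -2.75; python3 look.py w16
```

```text
t 19.90 pos [0.6671 0.019  0.0617] rot [-3.142e+00  3.000e-03 -4.900e-02] F [-0.3 -0.1 -0. ] w 0.0514
turn z -0.001  shift cm [-0.03 -0.08  5.67]  tiltfix [-0.     0.003 -0.   ]
[0.6671 0.019  0.0617] [-3.142e+00  3.000e-03 -4.900e-02] 0.05139795587037679
```

View pics/w16.png

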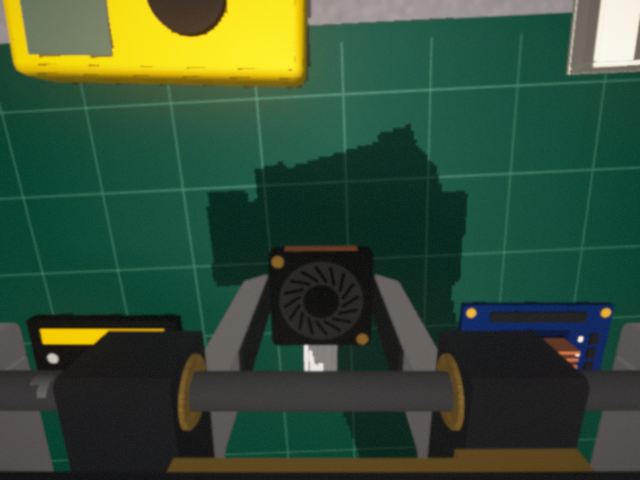

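Call:
step_arm(deltas="-1 -0.03 -0.08 2.5 0 0 0; -1 0 0 2.5 0 0 0; -1 0 0 1 0 0 0; -1 0 0 0.4 0 0 0; -1 0 0 0 0 0 0; -1 0 0 0 0 0 0")

```text
t: 20.45
position: [0.6686, 0.02, 0.0002]
eef_rot: [-3.141, -0.002, -0.05]
ft_force: [0.3, -0.2, -1.2]
width: 0.0514
```

```bash
python3 plan.py 666.8 19.8 -7 -2.75
```

```text
t 20.45 pos [6.686e-01 2.000e-02 2.000e-04] rot [-3.141e+00 -2.000e-03 -5.000e-02] F [ 0.3 -0.2 -1.2] w 0.0514
turn z -0.002  shift cm [-0.18  0.03  0.72]  tiltfix [-0.    -0.002  0.   ]
```

Call:
step_arm(deltas="-1 -0.08 0.01 0.3 0 0 -0.002; -1 0 0 0.15 0 0 0; -1 0 0 0 0 0 0; -1 0 0 0 0 0 0")

```text
t: 20.78
position: [0.6671, 0.0199, -0.0055]
eef_rot: [-3.142, -0.0, -0.048]
ft_force: [0.5, -0.1, -0.4]
width: 0.0513
```

```bash
python3 plan.py 666.8 19.8 -7 -2.75
```

```text
t 20.78 pos [ 0.6671  0.0199 -0.0055] rot [-3.142 -0.    -0.048] F [ 0.5 -0.1 -0.4] w 0.0513
turn z -0.000  shift cm [-0.03  0.01  0.15]  tiltfix [-0. -0.  0.]
```

Call:
step_arm(deltas="-1 -0.03 0 0.1 0 0 0; -1 0 0 0 0 0 0")

```text
t: 20.95
position: [0.6668, 0.0199, -0.0067]
eef_rot: [-3.142, -0.0, -0.048]
ft_force: [-0.1, 0.4, 0.2]
width: 0.0516
```

Call:
step_arm(deltas="-1 0 0 0.08 0 0 0; -1 0 0 0 0 0 0")

```text
t: 21.12
position: [0.6668, 0.02, -0.0068]
eef_rot: [3.142, -0.0, -0.048]
ft_force: [-4.9, -0.5, 12.5]
width: 0.0516
```

Call:
step_arm(deltas="0.5 0 0 -0.06 0 0 0; 0.5 0 0 0 0 0 0; 0.5 0 0 0 0 0 0; 0.5 0 0 0 0 0 0; 0.5 0 0 -0.5 0 0 0; 0.5 0 0 -3.5 0 0 0; 0.5 0 0 -3.5 0 0 0; 0.5 -2 0 -3.5 0 0 0")

```text
t: 21.78
position: [0.6481, 0.0207, 0.1042]
eef_rot: [-3.141, -0.0, -0.049]
ft_force: [0.8, -0.3, 0.3]
width: 0.0705
```

Call:
step_arm(deltas="0.5 -2 0 -0.5 0 0 0; 0.5 0 0 0 0 0 0; 0.5 0 0 0 0 0 0; 0.5 0 0 0 0 0 0")

```text
t: 22.12
position: [0.6269, 0.0217, 0.1078]
eef_rot: [3.142, 0.0, -0.048]
ft_force: [0.1, -0.9, 0.5]
width: 0.0706
```

```bash
python3 plan.py 402 322 105 0; python3 look.py w17
```

```text
t 22.12 pos [0.6269 0.0217 0.1078] rot [ 3.142  0.    -0.048] F [ 0.1 -0.9  0.5] w 0.0706
turn z -0.048  shift cm [-22.49 -30.03   0.28]  tiltfix [0. 0. 0.]
[0.6269 0.0217 0.1078] [ 3.142  0.    -0.048] 0.07062673152251742
```

View pics/w17.png

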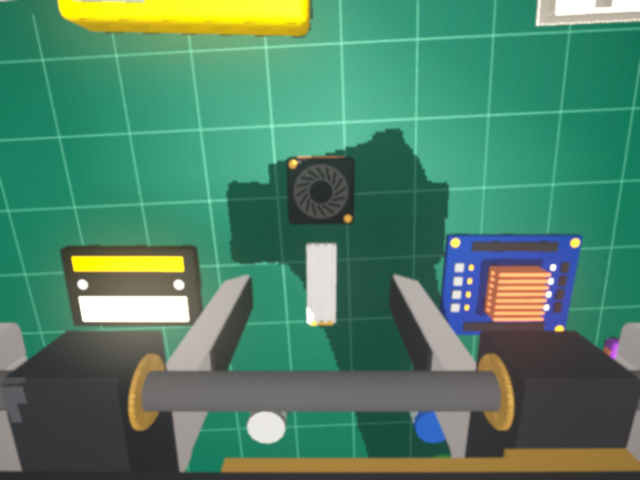

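```bash
python3 - <<'E'
import sys
sys.argv=['x','w17']
from m13 import *
def lines(r0,r1,c0,c1,rr,cc):
    q=np.zeros_like(nm);q[r0:r1,c0:c1]=nm[r0:r1,c0:c1];L=[];R=[];F=[];B=[]
    for r in range(*rr):
        c=np.nonzero(q[r])[0];L.append((c.min()-.5,r));R.append((c.max()+.5,r))
    for c in range(*cc):
        r=np.nonzero(q[:,c])[0];F.append((c,r.min()-.5));B.append((c,r.max()+.5))
    return L,R,F,B
for nme,a in(('fan',(145,232,275,365,(168,215),(298,344))),('drive',(236,330,295,345,(255,305),(312,332)))):
    ls=lines(*a)
    for z in(0,.002,.011):
        w=[p2w(P,z,cm)[:,:2]*1000 for P in ls]
        print(nme,z,'L R F B',[round(float(np.median(x@e)),1) for x,e in zip(w,(ey,ey,ex,ex))],'ang',[round(np.degrees(np.polyfit(x@ex,x@ey,1)[0]),2) for x in w[:2]],[round(-np.degrees(np.polyfit(x@ey,x@ex,1)[0]),2) for x in w[2:]])
cv2.imwrite('pics/c17.png',cv2.resize(p[145:335,270:370],None,fx=3.1,fy=3.1,interpolation=cv2.INTER_CUBIC))
E
```

```text
fan 0 L R F B [78.1, 26.3, 690.7, 636.5] ang [np.float64(0.27), np.float64(0.15)] [np.float64(0.3), np.float64(0.32)]
fan 0.002 L R F B [77.9, 26.5, 690.8, 636.9] ang [np.float64(0.27), np.float64(0.15)] [np.float64(0.3), np.float64(0.32)]
fan 0.011 L R F B [77.1, 27.3, 691.1, 638.8] ang [np.float64(0.27), np.float64(0.15)] [np.float64(0.3), np.float64(0.32)]
drive 0 L R F B [65.6, 37.7, 620.4, 542.7] ang [np.float64(0.93), np.float64(0.7)] [np.float64(0.04), np.float64(-0.95)]
drive 0.002 L R F B [65.5, 37.7, 620.9, 543.7] ang [np.float64(0.93), np.float64(0.7)] [np.float64(0.04), np.float64(-0.95)]
drive 0.011 L R F B [65.1, 38.2, 623.3, 548.5] ang [np.float64(0.93), np.float64(0.7)] [np.float64(0.04), np.float64(-0.95)]
```

View pics/c17.png

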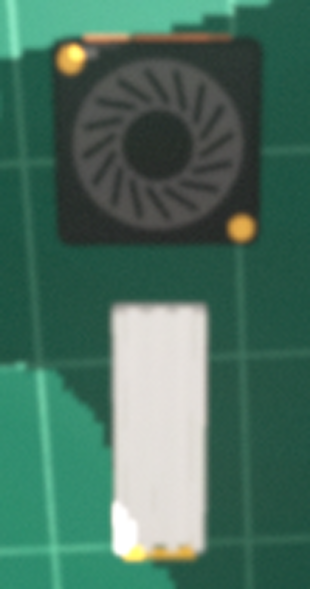

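```bash
python3 - <<'E'
import sys
sys.argv=['x','w17']
from m13 import *
g=cv2.GaussianBlur(p,(0,0),0.8).astype(float)
def edges(pts0,dirn,n=7):
    # max color gradient subpixel near pts along dirn
    out=[]
    for u,v in pts0:
        prof=np.array([g[v+k*dirn[1],u+k*dirn[0]] for k in range(-n,n+1)])
        d=np.linalg.norm(np.diff(prof,axis=0),axis=1);i=d.argmax()
        if 0<i<len(d)-1:
            a,b,c=d[i-1:i+2];o=.5*(a-c)/(a-2*b+c)
        else:o=0
        k=i-n+.5+o;out.append((u+k*dirn[0],v+k*dirn[1]))
    return np.array(out)
def rep(nm_,pts,dirn,zs,e,n=6):
    E=edges(pts,dirn,n)
    print(nm_,np.round(np.median(E[:,1 if dirn[1] else 0]),2),[(z,round(float(np.median(p2w(E,z,cm)[:,:2]@e)*1000),1)) for z in zs])
rep('fan B',[(c,223) for c in range(300,335)],(0,1),(.012,),ex)
rep('fan F',[(c,157) for c in range(335,348)],(0,1),(0,.012),ex)
rep('fan L',[(288,r) for r in range(172,212)],(1,0),(.012,),ey)
rep('fan R',[(354,r) for r in range(172,205)],(1,0),(.012,),ey)
rep('drv F',[(c,243) for c in range(312,331)],(0,1),(0,.011),ex)
rep('drv B',[(c,324) for c in range(316,330)],(0,1),(0,.003),ex,4)
rep('drv L',[(306,r) for r in range(255,300)],(1,0),(.011,),ey)
rep('drv R',[(336,r) for r in range(255,300)],(1,0),(.011,),ey)
print(p[236:250,320].tolist())
E
```

```text
fan B 218.44 [(0.012, 642.3)]
fan F 157.8 [(0, 688.2), (0.012, 688.7)]
fan L 287.48 [(0.012, 77.8)]
fan R 353.65 [(0.012, 26.6)]
drv F 242.72 [(0, 619.3), (0.011, 622.3)]
drv B 324.81 [(0, 544.3), (0.003, 545.9)]
drv L 306.09 [(0.011, 63.9)]
drv R 336.17 [(0.011, 39.4)]
[[68, 84, 35], [67, 83, 34], [71, 86, 38], [67, 84, 36], [69, 85, 37], [78, 93, 53], [105, 116, 96], [149, 156, 152], [188, 193, 198], [208, 214, 220], [218, 222, 227], [221, 225, 230], [220, 224, 229], [220, 225, 230]]
```

```bash
python3 - <<'E'
from h import *
p=cv2.imread('pics/w17.png')
f=np.load('w17.npz');cm=cam('wrist',f['T'])
for c in(300,310,320,330,345): print(c,'B',p[217:230,c].sum(1).tolist(),'F',p[152:164,c].tolist() if c in(300,320,345) else '')
th=np.radians(-2.75);ex=np.array([np.cos(th),np.sin(th)])
for r in(223,224,225,157,158): print(r,p2w([[320,r],[340,r]],.012,cm)[:,:2]@ex)
E
```

```text
300 B [123, 130, 130, 124, 132, 127, 133, 160, 174, 186, 184, 188, 177] F [[154, 189, 92], [155, 190, 92], [153, 188, 101], [150, 188, 145], [134, 178, 195], [109, 152, 202], [85, 111, 153], [78, 89, 102], [89, 94, 93], [97, 102, 102], [98, 104, 103], [83, 87, 84]]
310 B [167, 134, 125, 131, 127, 134, 138, 161, 182, 181, 186, 182, 182] F 
320 B [229, 201, 158, 127, 129, 130, 131, 165, 178, 182, 187, 187, 189] F [[158, 192, 95], [157, 190, 95], [148, 181, 94], [125, 155, 106], [94, 122, 131], [70, 93, 128], [54, 69, 89], [50, 57, 50], [49, 54, 43], [50, 55, 44], [55, 58, 48], [62, 66, 58]]
330 B [172, 138, 132, 127, 126, 124, 140, 164, 182, 180, 189, 180, 185] F 
345 B [438, 452, 440, 409, 342, 249, 187, 185, 203, 205, 202, 204, 198] F [[88, 109, 56], [89, 109, 55], [87, 106, 54], [84, 105, 58], [75, 91, 62], [60, 72, 58], [49, 56, 47], [47, 53, 40], [50, 54, 43], [51, 56, 45], [51, 55, 44], [51, 55, 46]]
223 [0.63864608 0.63865634]
224 [0.63784303 0.6378533 ]
225 [0.63703886 0.63704913]
157 [0.68927403 0.68928371]
158 [0.68854011 0.68854979]
```

```bash
python3 - <<'E'
from h import *
d=np.load('top0.npy');cm=cam('top')
for u,v in((60,230),(40,240),(40,300),(60,330),(20,330),(66,280),(75,270)):
    m=np.zeros(d.shape,bool);m[v-1:v+2,u-1:u+2]=1;print((u,v),np.round(depthpts(d,cm,m).mean(0),3))
E
```

```text
(60, 230) [0.493 0.457 0.011]
(40, 240) [0.475 0.492 0.014]
(40, 300) [0.369 0.491 0.004]
(60, 330) [0.317 0.446 0.012]
(20, 330) [0.315 0.526 0.005]
(66, 280) [0.403 0.44  0.012]
(75, 270) [0.422 0.43  0.001]
```

Fan centre is about 82 mm ahead of the drive, a gap of about 19 mm, and it is in line and square. Next is the orange pot.

```bash
python3 plan.py 402.5 321.8 105 -2.75
```

```text
t 22.17 pos [0.6269 0.0217 0.1074] rot [-3.142e+00  1.000e-03 -4.800e-02] F [-0.4  0.4  0.1] w 0.0705
turn z -0.000  shift cm [-23.85 -28.9    0.24]  tiltfix [-0.     0.001 -0.   ]
```

Call:
step_arm(deltas="0.4 -2.4 -2.9 0 0 0 0; 0.4 -2.4 -2.9 0 0 0 0; 0.4 -2.4 -2.9 0 0 0 0; 0.4 -2.4 -2.9 0 0 0 0; 0.4 -2.4 -2.9 0 0 0 0; 0.4 -2.4 -2.9 0 0 0 0; 0.4 -2.4 -2.9 0 0 0 0; 0.4 -2.4 -2.9 0 0 0 0")

```text
t: 22.83
position: [0.445, 0.2641, 0.1074]
eef_rot: [3.141, 0.001, -0.048]
ft_force: [0.9, 0.5, 0.4]
width: 0.0658
```

Call:
step_arm(deltas="0.4 -2.4 -2.9 0 0 0 0; 0.4 -2.25 -2.8 0 0 0 0; 0.4 0 0 0 0 0 0; 0.4 0 0 0 0 0 0; 0.4 0 0 0 0 0 0")

```text
t: 23.25
position: [0.4028, 0.3217, 0.1074]
eef_rot: [3.141, 0.001, -0.048]
ft_force: [0.3, 0.2, -0.3]
width: 0.0657
```

```bash
python3 plan.py 402.5 321.8 105 -2.75; python3 look.py w18; python3 - <<'E'
from seg import *
p=cv2.imread('pics/w18.png');f=np.load('w18.npz');T=f['T'];cm=cam('wrist',T);H,S,V=cv2.split(cv2.cvtColor(p,cv2.COLOR_BGR2HSV))
m=(H<30)&(S>120)&(V>100)
m[280:]=0;n,l,st,ce=cv2.connectedComponentsWithStats(m.astype(np.uint8));i=1+st[1:,4].argmax();print(st[i],ce[i])
w=p2w([ce[i]],.026,cm);print(w,((w-T[:3,3])@T[:3,:3]*1000).round(1))
E
```

```text
t 23.25 pos [0.4028 0.3217 0.1074] rot [ 3.141e+00  1.000e-03 -4.800e-02] F [ 0.3  0.2 -0.3] w 0.0657
turn z -0.000  shift cm [-0.03 -0.01  0.24]  tiltfix [0.001 0.001 0.   ]
[0.4028 0.3217 0.1074] [ 3.141e+00  1.000e-03 -4.800e-02] 0.06573980228911178
[ 298  221   46   46 1622] [320.6134402  243.74229346]
[[0.40328637 0.32198307 0.026     ]] [[ 0.6 -0.3 81.4]]
```

View pics/w18.png

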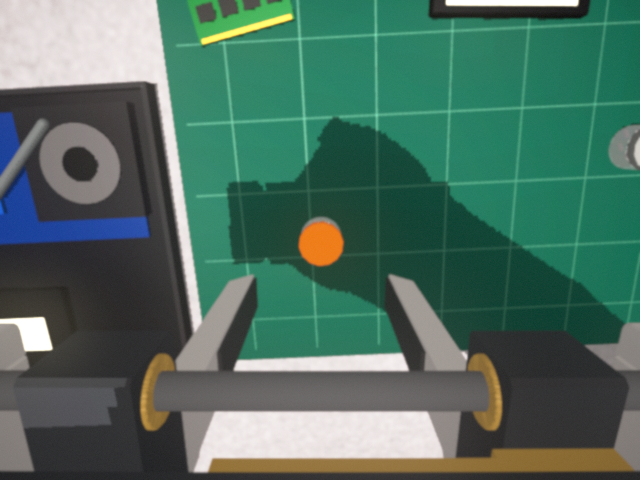

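Call:
step_arm(deltas="0.4 0.05 0 3.5 0 0 0; 0.4 0 0 3.5 0 0 0; 0.4 0 0 3 0 0 0; 0.4 0 0 1 0 0 0; 0.4 0 0 0 0 0 0; -1 0 0 0 0 0 0; -1 0 0 0 0 0 0; -1 0 0 0 0 0 0")

```text
t: 23.97
position: [0.4039, 0.3225, -0.0004]
eef_rot: [-3.14, -0.002, -0.049]
ft_force: [-0.8, 0.6, 0.6]
width: 0.0491
```

Call:
step_arm(deltas="-1 0 0 0 0 0 0; -1 0 0 0 0 0 0; -1 0 0 0 0 0 0; -1 0 0 0 0 0 0; -1 0 0 0 0 0 0")

```text
t: 24.38
position: [0.4033, 0.3222, -0.0013]
eef_rot: [-3.141, -0.001, -0.048]
ft_force: [-0.4, -1.2, 9.3]
width: 0.0331
```

Call:
step_arm(deltas="-1 0 0 -1 0 0 0; -1 0 0 -3.5 0 0 0; -1 0 0 -3.5 0 0 0; -1 0 0 -2 0 0 0; -1 0 0 0 0 0 0; -1 0 0 0 0 0 0")

```text
t: 24.88
position: [0.4035, 0.3223, 0.0994]
eef_rot: [-3.14, -0.002, -0.048]
ft_force: [-0.6, -0.2, -1.6]
width: 0.033
```

```bash
python3 plan.py 665.3 20.3 98 -2.75; python3 look.py w19; python3 - <<'E'
from seg import *
p=cv2.imread('pics/w19.png');f=np.load('w19.npz');T=f['T'];cm=cam('wrist',T);H,S,V=cv2.split(cv2.cvtColor(p,cv2.COLOR_BGR2HSV))
m=(H<22)&(S>150)&(V>100)
m[330:]=0;n,l,st,ce=cv2.connectedComponentsWithStats(m.astype(np.uint8));i=1+st[1:,4].argmax();print(st[i],ce[i])
w=p2w([ce[i]],T[2,3]+.0013+.026,cm);print(((w-T[:3,3])@T[:3,:3]*1000).round(1))
E
```

```text
t 24.88 pos [0.4035 0.3223 0.0994] rot [-3.14e+00 -2.00e-03 -4.80e-02] F [-0.6 -0.2 -1.6] w 0.0330
turn z -0.000  shift cm [27.6  28.91  0.14]  tiltfix [-0.001 -0.002  0.   ]
[0.4035 0.3223 0.0994] [-3.14e+00 -2.00e-03 -4.80e-02] 0.03304067083082702
[ 286  269   71   61 3528] [320.83701814 301.4393424 ]
[[  2.   -0.1 -27.3]]
```

View pics/w19.png

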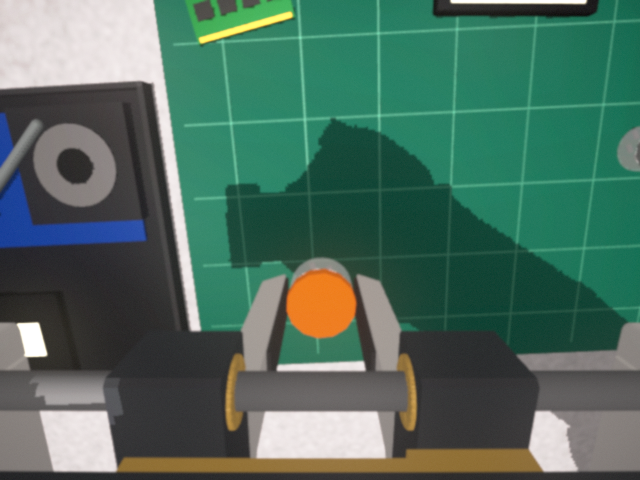

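Call:
step_arm(deltas="-1 2.5 2.63 0 0 0 0; -1 2.5 2.63 0 0 0 0; -1 2.5 2.63 0 0 0 0; -1 2.5 2.63 0 0 0 0; -1 2.5 2.63 0 0 0 0; -1 2.5 2.63 0 0 0 0; -1 2.5 2.63 0 0 0 0; -1 2.5 2.63 0 0 0 0")

```text
t: 25.6
position: [0.5927, 0.1005, 0.0966]
eef_rot: [3.141, 0.002, -0.048]
ft_force: [0.5, 0.5, -0.6]
width: 0.0335
```

Call:
step_arm(deltas="-1 2.5 2.63 0 0 0 0; -1 2.5 2.63 0 0 0 0; -1 2.5 2.6 0 0 0 0; -1 0 0 0 0 0 0; -1 0 0 0 0 0 0; -1 0 0 0 0 0 0")

```text
t: 26.1
position: [0.6627, 0.0207, 0.0966]
eef_rot: [-3.141, 0.002, -0.048]
ft_force: [0.4, -0.3, -0.5]
width: 0.033
```

```bash
python3 plan.py 664.7 20.3 40 -2.75; python3 look.py w20
```

```text
t 26.10 pos [0.6627 0.0207 0.0966] rot [-3.141e+00  2.000e-03 -4.800e-02] F [ 0.4 -0.3 -0.5] w 0.0330
turn z 0.000  shift cm [0.2  0.03 5.66]  tiltfix [-0.     0.002 -0.   ]
[0.6627 0.0207 0.0966] [-3.141e+00  2.000e-03 -4.800e-02] 0.03299592427873111
```

View pics/w20.png

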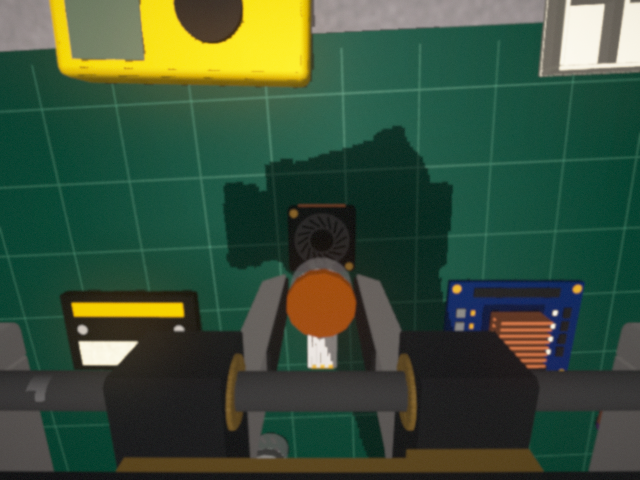

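```bash
python3 - <<'E'
from h import *
f=np.load('w20.npz');T=f['T'];cm=cam('wrist',T)
print(p2w([[321,240.3]],.012,cm))
p=cv2.imread('pics/w20.png');cv2.imwrite('pics/c20.png',cv2.resize(p[195:275,280:365],None,fx=6,fy=6,interpolation=cv2.INTER_CUBIC))
E
```

```text
[[0.66490591 0.02065021 0.012     ]]
```

View pics/c20.png

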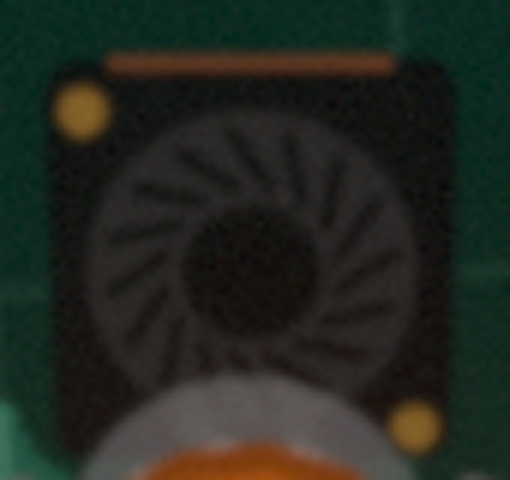

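Call:
step_arm(deltas="-1 0.2 0.03 3 0 0 0; -1 0 0 3 0 0 0; -1 0 0 1.5 0 0 0; -1 0 0 0.4 0 0 0; -1 0 0 0 0 0 0; -1 0 0 0 0 0 0; -1 0 0 0 0 0 0")

```text
t: 26.73
position: [0.6665, 0.02, 0.0206]
eef_rot: [-3.141, -0.002, -0.048]
ft_force: [0.6, 0.3, -0.5]
width: 0.0335
```

```bash
python3 plan.py 664.5 20.3 11 -2.75
```

```text
t 26.73 pos [0.6665 0.02   0.0206] rot [-3.141e+00 -2.000e-03 -4.800e-02] F [ 0.6  0.3 -0.5] w 0.0335
turn z 0.000  shift cm [-0.2  -0.02  0.96]  tiltfix [-0.    -0.002  0.   ]
```

Call:
step_arm(deltas="-1 -0.1 0 0.3 0 0 0; -1 0 0 0.2 0 0 0; -1 0 0 0 0 0 0; -1 0 0 0 0 0 0; -1 0 0 0 0 0 0")

```text
t: 27.15
position: [0.6647, 0.0197, 0.0141]
eef_rot: [-3.142, -0.0, -0.048]
ft_force: [-0.0, -0.6, 0.2]
width: 0.0328
```

```bash
python3 plan.py 664.5 20.3 11 -2.75
```

```text
t 27.15 pos [0.6647 0.0197 0.0141] rot [-3.142 -0.    -0.048] F [-0.  -0.6  0.2] w 0.0328
turn z -0.000  shift cm [-0.03 -0.06  0.31]  tiltfix [-0. -0.  0.]
```

Call:
step_arm(deltas="-1 -0.02 -0.05 0.15 0 0 0; -1 0 0 0.1 0 0 0; -1 0 0 0 0 0 0; -1 0 0 0 0 0 0")

```text
t: 27.48
position: [0.6644, 0.0202, 0.0113]
eef_rot: [-3.142, 0.0, -0.048]
ft_force: [-0.2, -0.1, -0.2]
width: 0.0333
```

Call:
step_arm(deltas="-1 0 0 0.08 0 0 0; -1 0 0 0 0 0 0")

```text
t: 27.65
position: [0.6645, 0.0202, 0.0108]
eef_rot: [-3.142, -0.0, -0.048]
ft_force: [-0.2, 0.0, 2.9]
width: 0.0333
```

Contact at 2.9 N. I'll release, retreat and look.

Call:
step_arm(deltas="0.2 0 0 0 0 0 0; 0.2 0 0 0 0 0 0; 0.2 0 0 0 0 0 0; 0.2 0 0 0 0 0 0; 0.2 0 0 -0.5 0 0 0; 0.3 0 0 -3.5 0 0 0; 0.3 0 0 -3.5 0 0 0; 0.3 0 0 -1.5 0 0 0")

```text
t: 28.32
position: [0.666, 0.0206, 0.1053]
eef_rot: [-3.141, -0.004, -0.048]
ft_force: [0.2, 0.2, 0.1]
width: 0.0609
```

Call:
step_arm(deltas="0.3 -2 0 0 0 0 0; 0.3 0 0 0 0 0 0; 0.3 0 0 0 0 0 0; 0.3 0 0 0 0 0 0")

```text
t: 28.65
position: [0.6447, 0.0211, 0.1006]
eef_rot: [3.142, 0.0, -0.048]
ft_force: [-0.3, 0.3, 0.1]
width: 0.061
```

```bash
python3 plan.py 454.6 -69.7 105 -2.75; python3 look.py w21; python3 - <<'E'
from seg import *
p=cv2.imread('pics/w21.png');f=np.load('w21.npz');T=f['T'];cm=cam('wrist',T);H,S,V=cv2.split(cv2.cvtColor(p,cv2.COLOR_BGR2HSV))
m=(H<22)&(S>150)&(V>60);m[:,:280]=0;m[:,370:]=0;m[270:]=0
n,l,st,ce=cv2.connectedComponentsWithStats(m.astype(np.uint8));i=1+st[1:,4].argmax();print(st[i],ce[i])
print(p2w([[st[i][0]+st[i][2]/2-.5,st[i][1]+st[i][3]/2-.5]],.038,cm))
E
```

```text
t 28.65 pos [0.6447 0.0211 0.1006] rot [ 3.142  0.    -0.048] F [-0.3  0.3  0.1] w 0.0610
turn z -0.000  shift cm [-18.55   9.98  -0.44]  tiltfix [0. 0. 0.]
[0.6447 0.0211 0.1006] [ 3.142  0.    -0.048] 0.061024323784453084
[ 296  200   50   49 1904] [320.50052521 224.78203782]
[[0.66465193 0.02052039 0.038     ]]
```

View pics/w21.png

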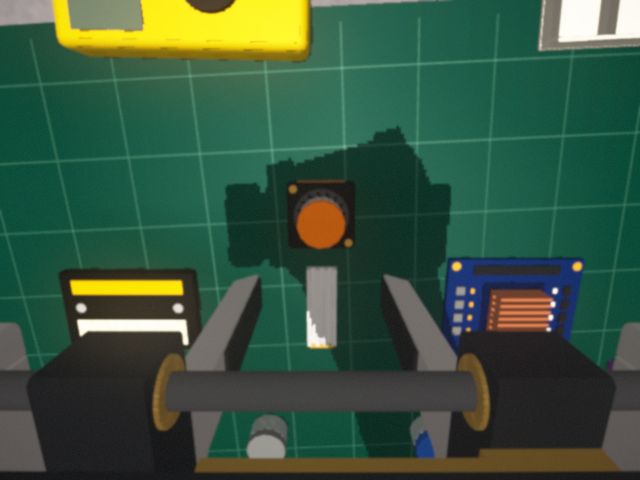

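The orange pot stands on the fan centre to within 1 mm. Next is the blue pot.

Call:
step_arm(deltas="0.4 -3.09 1.66 0 0 0 0; 0.4 -3.09 1.66 0 0 0 0; 0.4 -3.09 1.66 0 0 0 0; 0.4 -3.09 1.66 0 0 0 0; 0.4 -3.09 1.66 0 0 0 0; 0.4 -3.1 1.68 -0.4 0 0 0; 0.4 0 0 0 0 0 0; 0.4 0 0 0 0 0 0")

```text
t: 29.37
position: [0.454, -0.0706, 0.1049]
eef_rot: [3.141, -0.0, -0.05]
ft_force: [1.0, 0.4, 0.5]
width: 0.0652
```

Call:
step_arm(deltas="0.4 0 0 0 0 0 0; 0.4 0 0 0 0 0 0")

```text
t: 29.53
position: [0.4554, -0.069, 0.1046]
eef_rot: [-3.141, -0.0, -0.047]
ft_force: [-0.2, -0.2, -0.3]
width: 0.0662
```

```bash
python3 plan.py 454.6 -69.7 105 -2.75; python3 look.py w22; python3 - <<'E'
from seg import *
p=cv2.imread('pics/w22.png');f=np.load('w22.npz');T=f['T'];cm=cam('wrist',T);H,S,V=cv2.split(cv2.cvtColor(p,cv2.COLOR_BGR2HSV))
m=(H>100)&(H<125)&(S>120)&(V>100);m[:,:270]=0;m[:,375:]=0;m[300:]=0;m[:190]=0
n,l,st,ce=cv2.connectedComponentsWithStats(m.astype(np.uint8));i=1+st[1:,4].argmax();print(st[i],ce[i])
w=p2w([ce[i]],.026,cm);print(w,((w-T[:3,3])@T[:3,:3]*1000).round(1))
E
```

```text
t 29.53 pos [ 0.4554 -0.069   0.1046] rot [-3.141 -0.    -0.047] F [-0.2 -0.2 -0.3] w 0.0662
turn z 0.001  shift cm [-0.08  0.07 -0.04]  tiltfix [-0.001 -0.     0.   ]
[ 0.4554 -0.069   0.1046] [-3.141 -0.    -0.047] 0.06619783754403552
[ 299  222   46   45 1587] [321.79647133 244.06364209]
[[ 0.45650292 -0.06960559  0.026     ]] [[ 1.1  0.6 78.6]]
```

View pics/w22.png

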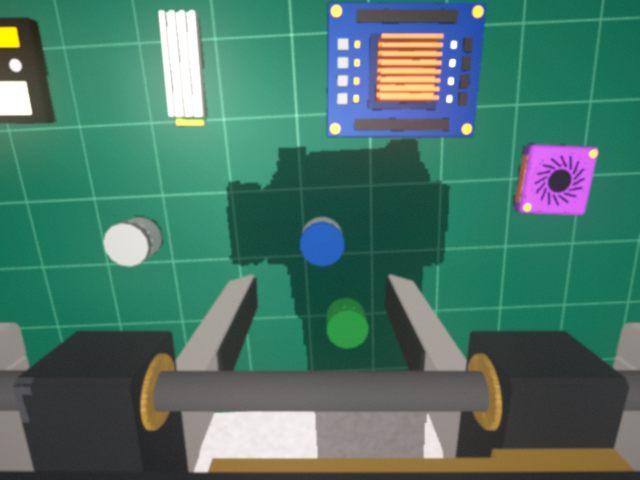

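The blue-lidded pot is centred at (322,244). The green decoy is at (347,322), clear of the finger path.

Call:
step_arm(deltas="0.4 0.1 0.06 3.5 0 0 0; 0.4 0 0 3.5 0 0 0; 0.4 0 0 2.7 0 0 0; 0.4 0 0 1 0 0 0; 0.4 0 0 0 0 0 0; -1 0 0 0 0 0 0; -1 0 0 0 0 0 0; -1 0 0 0 0 0 0")

```text
t: 30.25
position: [0.4565, -0.0703, -0.0009]
eef_rot: [3.141, -0.002, -0.048]
ft_force: [0.3, 0.8, -0.2]
width: 0.0493
```

Call:
step_arm(deltas="-1 0 0 0 0 0 0; -1 0 0 0 0 0 0; -1 0 0 0 0 0 0; -1 0 0 0 0 0 0; -1 0 0 0 0 0 0")

```text
t: 30.67
position: [0.4559, -0.0704, -0.0017]
eef_rot: [3.141, -0.001, -0.048]
ft_force: [-1.6, 0.1, 11.4]
width: 0.033
```

Call:
step_arm(deltas="-1 0 0 -1 0 0 0; -1 0 0 -3.5 0 0 0; -1 0 0 -3.5 0 0 0; -1 0 0 -2 0 0 0; -1 0 0 0 0 0 0; -1 0 0 0 0 0 0")

```text
t: 31.17
position: [0.456, -0.0704, 0.0991]
eef_rot: [3.141, -0.003, -0.048]
ft_force: [0.0, 0.2, -0.2]
width: 0.033
```

```bash
python3 look.py w23; python3 - <<'E'
from seg import *
p=cv2.imread('pics/w23.png');f=np.load('w23.npz');T=f['T'];cm=cam('wrist',T);H,S,V=cv2.split(cv2.cvtColor(p,cv2.COLOR_BGR2HSV))
m=(H>100)&(H<125)&(S>120)&(V>60);m[:,:270]=0;m[:,375:]=0;m[345:]=0;m[:190]=0
n,l,st,ce=cv2.connectedComponentsWithStats(m.astype(np.uint8));i=1+st[1:,4].argmax();print(st[i],ce[i])
w=p2w([ce[i]],T[2,3]+.0013+.026,cm);print(((w-T[:3,3])@T[:3,:3]*1000).round(1))
E
python3 plan.py 591 180 100 -2.75
```

```text
[ 0.456  -0.0704  0.0991] [ 3.141e+00 -3.000e-03 -4.800e-02] 0.033015272346779874
[ 285  268   72   70 3797] [320.52831183 302.55728206]
[[  1.5  -0.3 -27.3]]
t 31.22 pos [ 0.4553 -0.0703  0.098 ] rot [ 3.141e+00 -1.000e-03 -4.800e-02] F [ 0.2  0.9 -0.6] w 0.0332
turn z -0.000  shift cm [ 12.35 -25.65  -0.2 ]  tiltfix [ 0.    -0.001 -0.   ]
```

View pics/w23.png

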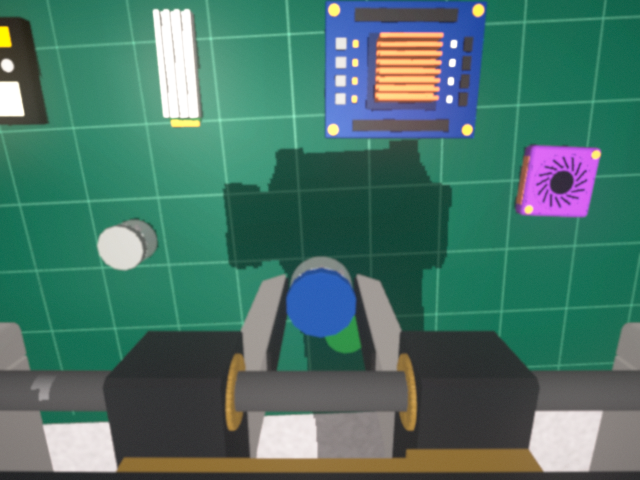

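Call:
step_arm(deltas="-1 1.5 -3.2 0 0 0 0; -1 1.5 -3.2 0 0 0 0; -1 1.5 -3.2 0 0 0 0; -1 1.5 -3.2 0 0 0 0; -1 1.5 -3.2 0 0 0 0; -1 1.5 -3.2 0 0 0 0; -1 1.5 -3.2 0 0 0 0; -1 1.5 -3.2 0 0 0 0")

```text
t: 31.88
position: [0.5873, 0.1812, 0.0961]
eef_rot: [3.141, 0.002, -0.048]
ft_force: [-0.0, -0.9, -0.8]
width: 0.0336
```

Call:
step_arm(deltas="-1 -2.5 0 0 0 0 0; -1 0 0 0 0 0 0; -1 0 0 0 0 0 0; -1 0 0 0 0 0 0")

```text
t: 32.22
position: [0.5624, 0.1804, 0.0969]
eef_rot: [3.141, 0.001, -0.048]
ft_force: [0.6, 0.3, -0.1]
width: 0.0331
```

```bash
python3 look.py w24; python3 plan.py 590.6 181.2 60 -2.75
```

```text
[0.5624 0.1804 0.0969] [ 3.141e+00  1.000e-03 -4.800e-02] 0.033062058721799854
t 32.27 pos [0.5627 0.1802 0.0971] rot [ 3.141e+00  1.000e-03 -4.900e-02] F [-0.1  0.4  0.6] w 0.0329
turn z -0.001  shift cm [ 2.78 -0.24  3.71]  tiltfix [0.    0.001 0.   ]
```

View pics/w24.png

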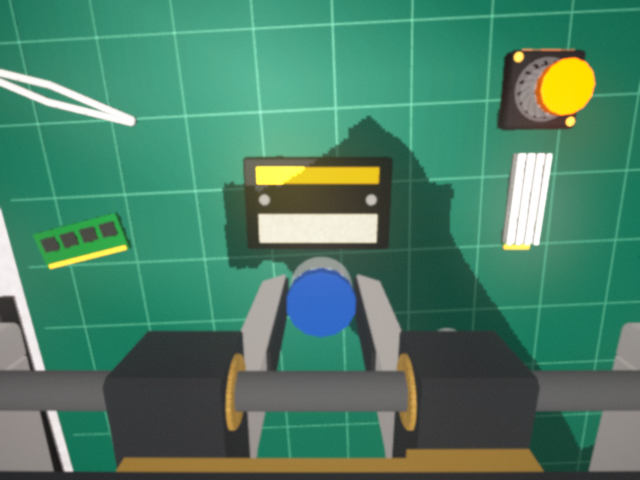

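```bash
python3 - <<'E'
import sys
sys.argv=['x','w24']
from m13 import *
for z in(.010,0): box(148,250,230,405,z)
cv2.imwrite('pics/c24.png',cv2.resize(p[145:260,230:405],None,fx=4,fy=4,interpolation=cv2.INTER_CUBIC))
E
```

```text
[592.8 183.1] in frame [583.3 211.3] [112.5  71.1] -2.72
[591.2 183.3] in frame [581.7 211.5] [116.5  73.6] -2.72
```

View pics/c24.png

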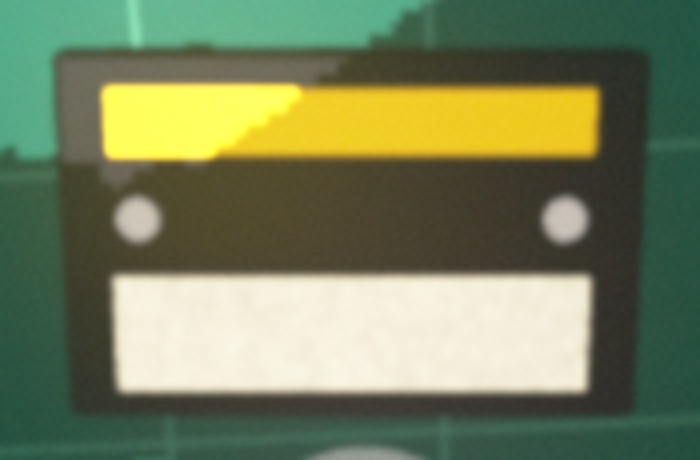

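```bash
python3 - <<'E'
from h import *
f=np.load('w24.npz');cm=cam('wrist',f['T'])
P=np.array([[56,50],[650,50],[72,412],[632,412]])/4+[230,145]-.4
w=p2w(P,.01,cm)*1000;print(w.round(1),w.mean(0))
w=p2w(np.array([[138,219],[565,219]])/4+[230,145]-.4,.01,cm)*1000;print('holes',w.round(1),w.mean(0))
E
```

```text
[[629.3 233.5  10. ]
 [624.2 125.7  10. ]
 [560.9 237.3  10. ]
 [555.8 129.   10. ]] [592.55218736 181.38450493  10.        ]
holes [[597.8 221.3  10. ]
 [594.  141.5  10. ]] [595.88755837 181.40303555  10.        ]
```

```bash
python3 plan.py 591.2 181.3 17 -2.75
```

```text
t 32.27 pos [0.5627 0.1802 0.0971] rot [ 3.141e+00  1.000e-03 -4.900e-02] F [-0.1  0.4  0.6] w 0.0329
turn z -0.001  shift cm [ 2.84 -0.25  8.01]  tiltfix [0.    0.001 0.   ]
```

Call:
step_arm(deltas="-1 2.8 -0.2 1 0 0 0; -1 0 0 3 0 0 0; -1 0 0 2.5 0 0 0; -1 0 0 1 0 0 0; -1 0 0 0 0 0 0; -1 0 0 0 0 0 0; -1 0 0 0 0 0 0; -1 0 0 0 0 0 0")

```text
t: 32.93
position: [0.5915, 0.1818, 0.0243]
eef_rot: [-3.141, -0.002, -0.048]
ft_force: [0.4, -0.3, 0.2]
width: 0.033
```

```bash
python3 plan.py 591.2 181.3 9 -2.75
```

```text
t 32.93 pos [0.5915 0.1818 0.0243] rot [-3.141e+00 -2.000e-03 -4.800e-02] F [ 0.4 -0.3  0.2] w 0.0330
turn z -0.000  shift cm [-0.03  0.05  1.53]  tiltfix [-0.001 -0.002  0.   ]
```

Call:
step_arm(deltas="-1 0 0.03 0.6 0 0 0; -1 0 0 0.4 0 0 0; -1 0 0 0 0 0 0; -1 0 0 0 0 0 0; -1 0 0 0 0 0 0")

```text
t: 33.35
position: [0.5906, 0.1813, 0.0127]
eef_rot: [-3.142, 0.0, -0.048]
ft_force: [-0.1, -0.2, -0.9]
width: 0.0333
```

```bash
python3 plan.py 591.2 181.3 8.5 -2.75
```

```text
t 33.35 pos [0.5906 0.1813 0.0127] rot [-3.142  0.    -0.048] F [-0.1 -0.2 -0.9] w 0.0333
turn z -0.000  shift cm [0.06 0.   0.42]  tiltfix [-0.  0. -0.]
```

Call:
step_arm(deltas="-1 0.06 0 0.2 0 0 0; -1 0 0 0.15 0 0 0; -1 0 0 0 0 0 0; -1 0 0 0 0 0 0")

```text
t: 33.68
position: [0.5912, 0.1812, 0.009]
eef_rot: [-3.142, 0.0, -0.048]
ft_force: [0.7, 0.3, -0.1]
width: 0.0333
```

Call:
step_arm(deltas="-1 0 0 0.07 0 0 0; -1 0 0 0 0 0 0")

```text
t: 33.85
position: [0.5912, 0.1813, 0.0085]
eef_rot: [-3.142, 0.0, -0.048]
ft_force: [-0.7, -0.0, -0.3]
width: 0.0334
```

Call:
step_arm(deltas="-1 0 0 0.05 0 0 0; -1 0 0 0 0 0 0")

```text
t: 34.02
position: [0.5913, 0.1813, 0.0084]
eef_rot: [3.142, -0.0, -0.048]
ft_force: [-2.2, -1.8, 7.6]
width: 0.0328
```

Contact. I'll release, retreat and do the final checks.

Call:
step_arm(deltas="0.2 0 0 -0.03 0 0 0; 0.2 0 0 0 0 0 0; 0.2 0 0 0 0 0 0; 0.2 0 0 0 0 0 0; 0.2 0 0 -0.5 0 0 0; 0.3 0 0 -3.5 0 0 0; 0.3 0 0 -3.5 0 0 0; 0.3 0 0 -3.5 0 0 0")

```text
t: 34.68
position: [0.5908, 0.1813, 0.1197]
eef_rot: [-3.142, 0.001, -0.048]
ft_force: [1.0, -0.6, 0.1]
width: 0.0608
```

Call:
step_arm(deltas="0.3 0 0 0 0 0 0; 0.3 0 0 0 0 0 0; 0.3 0 0 0 0 0 0")

```text
t: 34.93
position: [0.5911, 0.181, 0.1181]
eef_rot: [3.141, 0.0, -0.048]
ft_force: [-0.4, 0.9, 0.2]
width: 0.0612
```

```bash
python3 look.py w25; python3 plan.py 450 20 180 -2.75
```

```text
[0.5911 0.181  0.1181] [ 3.141  0.    -0.048] 0.061216359603993645
t 34.98 pos [0.5907 0.181  0.1174] rot [ 3.141e+00  1.000e-03 -4.800e-02] F [-0.8 -0.2 -1.1] w 0.0612
turn z -0.000  shift cm [-13.29  16.75  -6.26]  tiltfix [0.    0.001 0.   ]
```

View pics/w25.png

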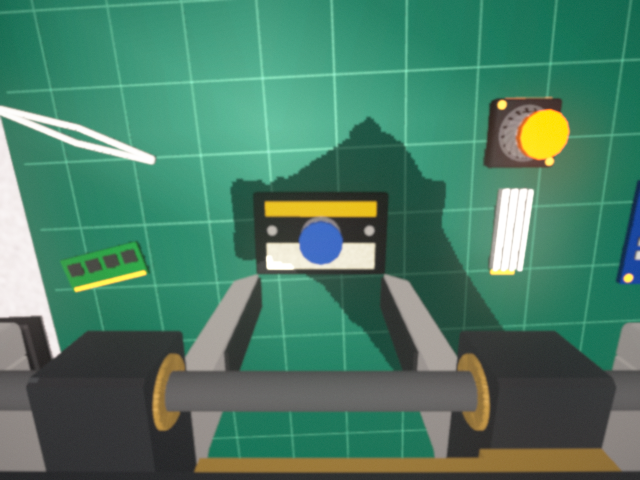

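Call:
step_arm(deltas="0.3 -1 0 -3 0 0 0; 0.3 -2 2 -2.5 0 0 0; 0.3 -2 3 0 0 0 0; 0.3 -2 3 0 0 0 0; 0.3 -2 3 0 0 0 0; 0.3 -2 3 0 0 0 0; 0.3 -2 3 0 0 0 0; 0.3 -1 3.3 0 0 0 0")

```text
t: 35.65
position: [0.4389, -0.0155, 0.1723]
eef_rot: [-3.141, 0.002, -0.047]
ft_force: [1.9, 0.5, -0.4]
width: 0.0608
```

Call:
step_arm(deltas="0.3 0 3.5 0 0 0 0; 0.3 0 3.5 0 0 0 0; 0.3 0 3.5 0 0 0 0; 0.3 0 3.5 0 0 0 0; 0.3 0 3.5 0 0 0 0; 0.3 0 3.5 0 0 0 0; 0.3 0 3.5 0 0 0 0; 0.3 0 3.5 0 0 0 0")

```text
t: 36.32
position: [0.4272, -0.2959, 0.1721]
eef_rot: [-3.141, 0.002, -0.048]
ft_force: [-0.1, 1.0, 0.3]
width: 0.0611
```

Call:
step_arm(deltas="0.3 0 3.5 0 0 0 0; 0.3 0 3.5 0 0 0 0; 0.3 -1 3.5 0 0 0 0; 0.3 -1 3 0 0 0 0; 0.3 -1 3 0 0 0 0; 0.3 0 0 0 0 0 0; 0.3 0 0 0 0 0 0")

```text
t: 36.9
position: [0.3887, -0.4588, 0.1716]
eef_rot: [-3.14, 0.002, -0.051]
ft_force: [1.3, 0.5, -0.6]
width: 0.061
```

```bash
python3 - <<'E'
from seg import *
for c in('top','scene'):
    p,d=env.camera(c);cv2.imwrite(f'pics/{c}1.png',p);np.save(f'{c}1.npy',d)
p=cv2.imread('pics/top1.png');cv2.imwrite('pics/top1c.png',cv2.resize(p[60:300,150:450],None,fx=2.5,fy=2.5,interpolation=cv2.INTER_CUBIC))
E
```

```text
(no output)
```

View pics/top1c.png

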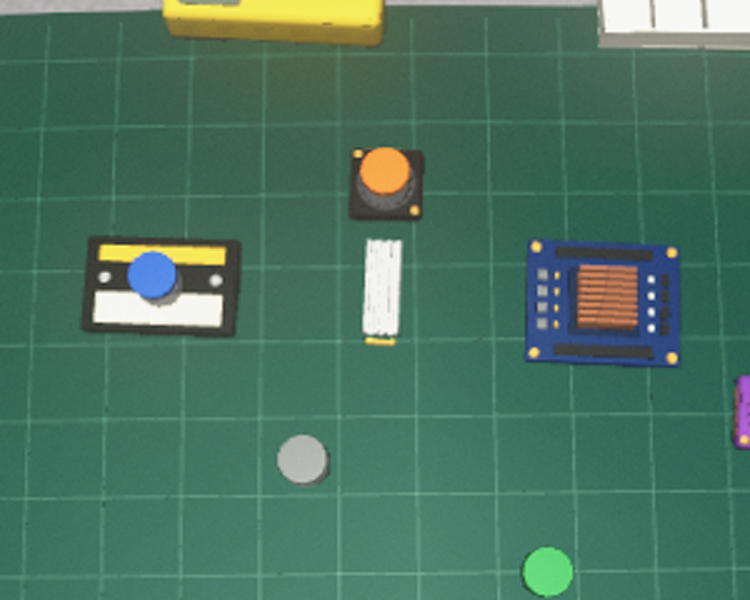

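View pics/scene1.png

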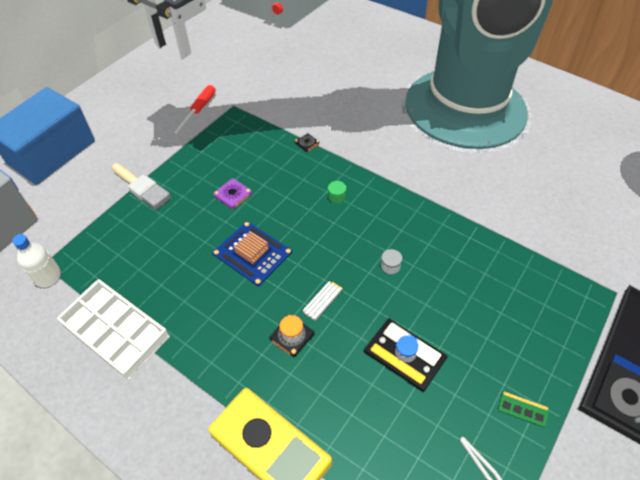

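```bash
python3 - <<'E'
from seg import *
p=cv2.imread('pics/top1.png');cm=cam('top');H,S,V=cv2.split(cv2.cvtColor(p,cv2.COLOR_BGR2HSV))
f=lambda u,v:(u/2.5+150-.3,v/2.5+60-.3)
g=lambda u,v,z:p2w([f(u,v)],z,cm)[0]*1000
th=np.radians(-2.75);ex=np.array([np.cos(th),np.sin(th)]);ey=np.array([-ex[1],ex[0]])
F=lambda w:np.round([w[:2]@ex,w[:2]@ey],1)
print('drive front top',F(g(384,240,.011)),'gold end',F(g(380,345,.002)),'L',F(g(364,290,.008)),'R',F(g(401,290,.008)))
print('fan near bottom',F(g(386,219,0)),'fan far top',F(g(386,149,.012)),'L',F(g(350,185,.012)),'R',F(g(422,185,.012)))
print('orange',F(g(385,171,.038)),'blue',F(g(151,275,.036)),'grey',F(g(302,459,.026)))
c=np.mean([g(91,238,.01),g(241,241,.01),g(82,331,.01),g(234,335,.01)],0);print('battery',F(c))
b=np.mean([g(529,240,.006),g(680,246,.006),g(526,361,.006),g(679,366,.006)],0);print('board',F(b))
print('cooler',F(np.mean([g(578,265,.0265),g(638,265,.0265),g(577,327,.0265),g(637,327,.0265)],0)))
for n in('top0','top1'):
    q=cv2.imread(f'pics/{n}.png');
    h,s,v=cv2.split(cv2.cvtColor(q,cv2.COLOR_BGR2HSV));m=(s<60)&(v>80);k,l,st,ce=cv2.connectedComponentsWithStats(m.astype(np.uint8));i=l[244,271];print(n,'grey',ce[i])
crop=cv2.resize(p[110:205,280:335],None,fx=6,fy=6,interpolation=cv2.INTER_CUBIC);cv2.imwrite('pics/gap.png',crop)
E
```

```text
drive front top [619.5  51.2] gold end [544.7  51.2] L [582.9  64. ] R [583.9  37.7]
fan near bottom [639.3  50.8] fan far top [688.2  52.5] L [659.7  77.3] R [661.6  25.5]
orange [660.6  51.5] blue [580.4 209.7] grey [457.6  99.9]
battery [580.6 207.9]
board [ 581.  -107.2]
cooler [ 579.9 -106.5]
top0 grey [271.         243.87683284]
top1 grey [271.00588235 243.84705882]
```

View pics/gap.png

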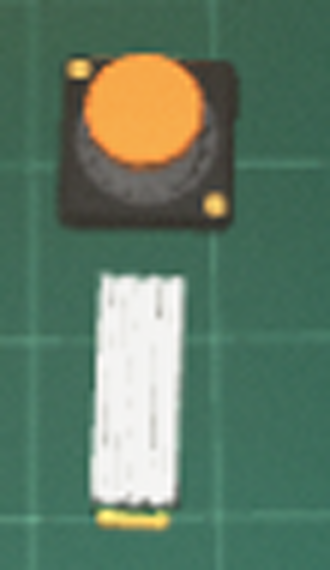

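```bash
python3 -c "
from bench import env
print(env.read_state()['t']); print(env.hand_in())"
```

```text
37.0
the job is handed in; nothing more can be done
None
```

The job is handed in at 37 s, with every part placed in the order you gave. My last wrist, top and scene pictures showed:

- **Cooler:** on the chip, square with the board and within about 1 mm of its centre. It was lowered to a light contact of about 6 N.
- **Drive:** within about 1 mm of the midpoint between board and battery, square with the board.
- **Fan:** the large black one, behind the drive, in line to within about 1 mm and square. The measurements disagreed on the gap: the wrist camera gave about 18.7 mm and the top camera about 19.8 mm. I left it there.
- **Pots:** on both checks the orange pot was within about 1 mm of the fan centre by the wrist camera, and 3 mm of it by the coarser top camera. The blue pot was within about 2 mm of the battery centre by the top camera. The grey pot has not moved.

The highest contact force I saw in the readings was about 13 N, and the gripper ended open and clear of everything.

**Fingertip position:** the first grasp on the cooler closed in the air without touching it. The depth picture showed the fingertips about 13 mm behind the reported TCP, not 17 mm ahead as the text says. I used the measured value from then on.

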